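# Gauge a cheese block with the flip stop of a portioning board

### The job

Set the cheese up for its cut: flip the red-tabbed length stop fully down on its fence, slide the cheese flush along the fence until its end just touches the stop's black pad, then flip the stop back up out of the way and leave the cheese lying exactly where it was gauged. Push gently: the stop is only lightly clamped and must not be shoved along its rail, and leave everything else alone.

Things in the scene. Friction and masses are not known exactly. Their poses are not given: they have to be found in the camera images.
- board: White portioning board, 220 x 440 mm, fixed; x points to the fence (away from the robot), y left along the fence, z up; origin on the counter under its middle. Deck at z = 25 mm. Aluminium fence along y on the far edge: front face at x = +80 mm, back at +104 mm, top at z = 75 mm. A dark knife groove crosses the deck at y = -10 mm.
- stop_carriage: Grey carriage riding on the fence top, 44 mm along y, 14 mm high plus 16 mm hinge cheeks; origin on the fence top under its middle, axes as the board's. Only lightly clamped: a push along the fence of more than about 12 N makes it slip along the rail, which spoils its setting (more than 2.5 mm is too much).
- flip_stop (a joint): Angle of the flip stop's hinge: 0 fully down (gauging), about 1.57 straight up, 2.2 fully back; it starts up, between 1.7 and 2.1. The hinge is stiff (0.12 N m, about 2.5 N at the tab) and stays where it is left.
- flip_stop_hinge (a point): Centre of the stop's hinge pin, 5 mm behind the fence's front face and 22 mm above its top; the hinge axis runs along the board's y. When down, the steel arm (12 mm wide along y) reaches forward from it over the deck, then a leg goes down to 6 mm above the deck, 20 to 34 mm in front of the fence.
- stop_leg (a point): Point on the right (-y) face of the stop's leg; with the stop down it is 22 mm above the deck and 27 mm in front of the fence. Here a fine-setting screw carries a black round pad, 16 mm wide, that meets the cheese's end. The pad's face stands 6 to 34 mm out from this point towards -y, as last set: it is not measured and must be felt. The screw does not give.
- stop_tab (a point): Centre of the red round thumb tab on the stop's arm, 26 mm across, flat sides 14 mm apart along the board's y, 50 mm from the hinge pin. Stop down: straight in front of the hinge (robot side), 72 mm above the deck; raising carries it up and back over the hinge. It can be pinched across its flat sides from above and turns between the fingers as it swings.
- cheese_center (a point): Centre of the hard cheese block with dark red rind on top: 50 mm (its x) by 130 mm (its y) by 40 mm high, about 0.3 kg. It starts loose on the deck, right of the stop and off the fence, skewed up to 0.35 rad. It takes 1.5 to 3.5 N to slide. Flush on the fence its centre is at board x = +55 mm; its left (+y) end meets the pad.
- portion: already cut piece of cheese, 50 x 36 x 40 mm, lying on the far left end of the board; origin at the centre of its underside. Leave it alone.
- knife: kitchen knife lying on the counter right of the board, about 310 mm long, 18 mm high; origin under its middle. Leave it alone.
- glass_a: drinking glass, 70 mm wide, 110 mm high, on the right; origin at the centre of its foot. Leave it alone.
- glass_b: the second drinking glass, same size; origin at the centre of its foot. Leave it alone.
- juice_bottle: amber bottle with a red label, 76 mm wide, 240 mm high, on the left; origin at the centre of its foot. Leave it alone.
- black_tin: round black tin, 100 mm wide, 60 mm high, on the left; origin at the centre of its foot. Leave it alone.
Mind the look-alikes: they are no part of the job. Of the things like the part that bears cheese_center, leave any that is turquoise; of the rest the smaller one is meant.

How it is judged:
By the outcome, as a careful person would: the job done as asked, in the order asked, and still so for the second after the job is handed in, with the robot touching nothing.
It also fails if it takes over 69 s, if anything falls off the work surface, if the arm or the gripper's body presses on something with over 40 N, if the wrist force passes 120 N, or if a joint passes its speed limit or range.

### The arm

A 6-joint arm with a two-finger parallel gripper is mounted at the origin on the work surface. World frame = base frame: x ahead of the robot, y to its left, z up, the work surface at z = 0. Lengths are in mm, angles in rad, forces in N, time in s.
With the tool pointing down it reaches from about 350 to 875 mm from the base axis. Payload 4.2 kg.
Tool frame: the origin (TCP) lies midway between the tips of the shut fingers; the grasp point (between the pads) lies 19 mm behind it (arm.grip_point_offset is the z of the grasp point in the tool frame, in mm); z points along the fingers, x is the direction in which the jaws open and shut, and the axes are right-handed (so a half turn about z gives the same grasp; the last joint's range is limited). The gripper opens to 85 mm and grips with 20 to 120 N. Pads are 22 mm wide; open, the fingers measure 114 mm over their backs; the gripper's body (76 mm by 85 mm) begins 54 mm behind the grasp point. The pads swing forward as they close: fully open they stand 13 mm farther back than shut.
Start: joints at [-0.914, 0.385, 0.008, 0, -1.194, -0.259], TCP at [242.133, -576.169, 231.312] pointing down, gripper open.
Joint ranges: [-3.14, 3.14], [-1.21, 2.06], [-1.07, 1.41], [-3.16, 2.05], [-2.99, -0.16], [-3.1, 3.1]. Speed limits (rad/s): [2.79, 2.79, 3.14, 3.14, 3.14, 3.14].

### API

Orientations are given as a unit quaternion [x, y, z, w].
In Python, from bench import arm gives the robot as it stands.
- The arm moves only by the shell command python3 -m jog 'ROWS'. ROWS is JSON, a list of rows, each an object of numbers: "hand": the finger opening in mm, from 0 to 85.4; "dx", "dy", "dz": the shift along the tool's x, y, z in mm; "rx", "ry", "rz": the turn, a rotation vector about the tool's x, y, z in rad. A call has 1 to 5 rows; each row shifts and turns the commanded pose from where the row before left it, along the tool's axes as they then stand; what a row does not reach is not made up. A row lasts 1/12 s, in which the tool goes at most 41.7 mm and 7.16 degrees, less where a joint would pass 70% of its speed; a pose out of reach is approached as far as the arm can. A call with a gripper value outside its range is refused whole. The fingers move at their own pace and stop on an object; the grip force is fixed at half the most. Time passes only in rows, so rows that do not move let the fingers close. It gives the time, the measured TCP pose, the force and the opening at its end, in the units of the state.
- arm.read_state(): the state, without advancing time (a new reading comes with each control period).
- arm.get_image(name): name is "scene" or "top"; returns a dict with "img" (384x512x3 uint8, red, green, blue), "depth" (384x512 float32, mm along the optical axis (not along the pixel's ray), 0 where there is no reading), "intrinsics" (3x3 intrinsics, pixels), "R" (3x3) and "t" (3): a world point X has camera coordinates R X + t. Camera axes: x right, y down, z forward; pixel columns grow to the right and rows downward; lengths in mm; the calibration is good to about 2 mm. A picture is of the moment at which its call begins.
- arm.job_done(): hands the job in, once; it reports no verdict.
The state is a dict: "clock": time; "joints": joint angles; "joint_vel": joint speeds; "joint_efforts": joint torques, N m; "position": TCP position; "ee_rot": TCP orientation; "contact_force": force on the tool from outside, world axes, zero at the start; "wrist_torque": the same for the moment, N m; "gripper_width": finger opening in mm.
Only numpy, scipy, OpenCV 4.12 (cv2) and the standard library are available. Lean on these libraries where they do the work, as an engineer would, in place of code of your own. Each camera call takes 0.05 s, during which the arm holds its last target.

## Working session

There is one attempt and no reset: what is moved stays moved. The work goes in short steps, Python scripts to look and compute and a shell command to move; the robot and the scene stay as the last step left them, time stands still between calls to the robot, and variables do not carry over. Pictures are saved under pics/ and viewed, and the job is handed in when it is done.

```bash
mkdir -p pics; cat > h.py <<'E'
import numpy as np, cv2
from bench import arm
from scipy.spatial.transform import Rotation as Rn
def snap(n,tag):
    d=arm.get_image(n); cv2.imwrite(f'pics/{tag}.png',d['img'][:,:,::-1]); np.savez(f'pics/{tag}.npz',**d); return d
def load(tag): return dict(np.load(f'pics/{tag}.npz'))
def ray(d,u,v,z):
    K=np.array(d['intrinsics']);R=np.array(d['R']);t=np.array(d['t'])
    c=-R.T@t; r=R.T@np.linalg.inv(K)@np.array([u,v,1.]); return c+r*(z-c[2])/r[2]
def pt(d,u,v):
    K=np.array(d['intrinsics']);R=np.array(d['R']);t=np.array(d['t'])
    z=d['depth'][int(round(v)),int(round(u))]
    return R.T@(np.linalg.inv(K)@np.array([u,v,1.])*z-t)
def cloud(d):
    K=np.array(d['intrinsics']);R=np.array(d['R']);t=np.array(d['t'])
    v,u=np.mgrid[0:384,0:512]; p=np.stack([u,v,np.ones_like(u)],-1)@np.linalg.inv(K).T*d['depth'][...,None]
    return (p-t)@R
def proj(d,X):
    p=np.array(d['R'])@np.array(X)+np.array(d['t']);q=np.array(d['intrinsics'])@p;return q[:2]/q[2]
E
python3 - <<'E'
from h import *
for n in('scene','top'):
    d=snap(n,n+'0'); print(n,-np.array(d['R']).T@d['t'],np.array(d['R'])[2])
s=arm.read_state();print(s['clock'],s['position'],s['ee_rot'],s['contact_force'],arm.grip_point_offset)
E
```

```text
scene [ 823.3568155   593.38569194 1096.52744681] [-0.32596517 -0.46395026 -0.82370921]
top [ 179.84011818   22.87186491 1626.9155128 ] [ 0.14375062  0.00106571 -0.98961337]
0.1 [ 241.9431319  -575.70928081  230.33906811] [ 5.53510073e-01  8.32841916e-01  4.91542238e-04 -8.37329055e-04] [ 0.64477143  0.28233229 -0.10956897] -18.700000000000003
```

```bash
python3 -c "
import cv2
for n in('scene0','top0'):
    cv2.imwrite(f'pics/{n}b.png',cv2.resize(cv2.imread(f'pics/{n}.png'),(800,600),interpolation=cv2.INTER_CUBIC))"
```

```text
(no output)
```

View pics/scene0b.png

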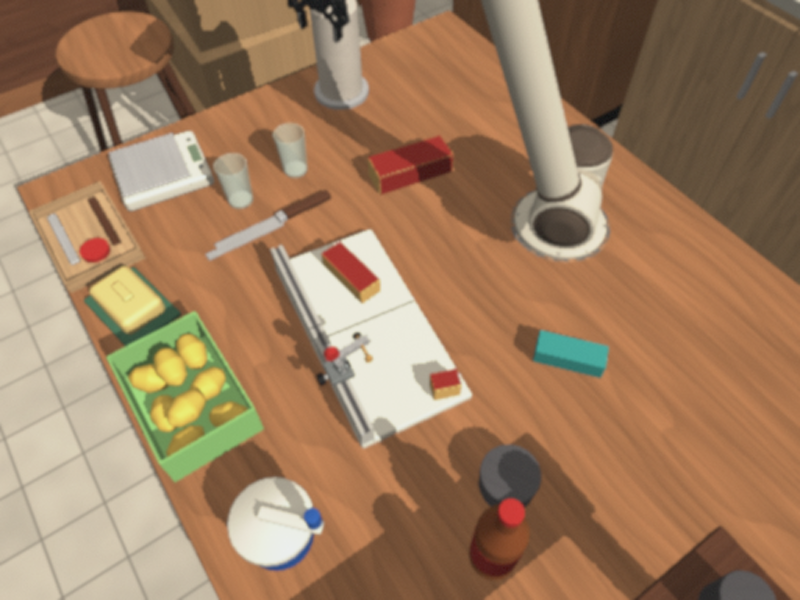

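View pics/top0b.png

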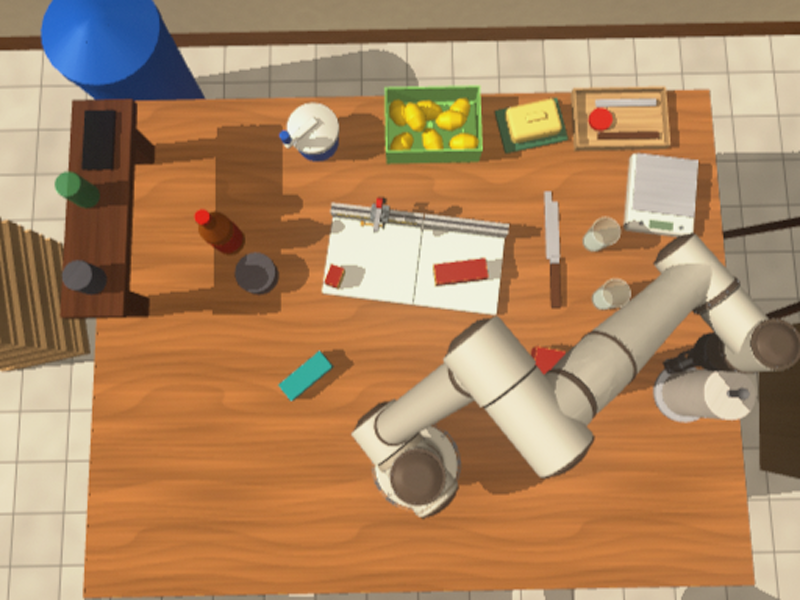

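Scene view: board around (370,330) with the cheese at (350,270), stop at (335,365) and portion at (445,385). The big red block at (410,160) and the turquoise one are decoys. The top view shows the same layout, with the tab at (378,203).

```bash
cat > loc.py <<'E'
from h import *
import sys
def board(d,n):
    hsv=cv2.cvtColor(d['img'],cv2.COLOR_RGB2HSV); P=cloud(d)
    ok=(P[...,0]>300)&(P[...,0]<850)&(abs(P[...,1])<330)
    m=((hsv[...,1]<45)&(hsv[...,2]>170)&ok&(P[...,2]>10)&(P[...,2]<40)).astype(np.uint8)
    m=cv2.morphologyEx(m,cv2.MORPH_OPEN,np.ones((2,2)))
    q=np.array([ray(d,u,v,25)[:2] for v,u in np.argwhere(m)],np.float32)
    r=cv2.minAreaRect(q);print(n,'deck rect',r, 'z',np.median(P[m>0][:,2])); return
def red(d,n):
    hsv=cv2.cvtColor(d['img'],cv2.COLOR_RGB2HSV);P=cloud(d)
    m=(((hsv[...,0]<8)|(hsv[...,0]>172))&(hsv[...,1]>130)&(hsv[...,2]>70)).astype(np.uint8)
    k,l,st,c=cv2.connectedComponentsWithStats(m)
    for i in range(1,k):
        if st[i,4]<12: continue
        pz=P[l==i]
        if not(300<np.median(pz[:,0])<850 and abs(np.median(pz[:,1]))<330): continue
        q=np.array([ray(d,u,v,65)[:2] for v,u in np.argwhere(l==i)],np.float32)
        r=cv2.minAreaRect(q)
        print(n,'red',c[i].round(1),st[i,4],'med',np.median(pz,0).round(1),'rect@65',np.round(r[0],1),np.round(r[1],1),round(r[2],1))
        if 'box' in sys.argv: print(cv2.boxPoints(r).round(1).tolist())
if __name__=='__main__':
  for n in('scene','top'):
    d=load(n+sys.argv[1]); board(d,n); red(d,n)
    (u0,v0,u1,v1)=(160,130,320,290) if n=='scene' else (200,115,335,205)
    s=800/(u1-u0); s=min(s,600/(v1-v0))
    cv2.imwrite(f'pics/{n}{sys.argv[1]}z.png',cv2.resize(d['img'][v0:v1,u0:u1,::-1],None,fx=s,fy=s,interpolation=cv2.INTER_CUBIC)); print(n,u0,v0,s)
E
python3 loc.py 0
```

```text
scene deck rect ((500.4439697265625, 1.6382293701171875), (440.81884765625, 215.1793975830078), 81.49471282958984) z 25.31209480546907
scene red [223.4 170.5] 445 med [ 468.  -116.2   65.6] rect@65 [ 467.  -119.2] [ 43.1 121. ] 5.8
scene red [211.5 226.2] 55 med [618.7  80.  154.3] rect@65 [599.5  33. ] [22.7 23.1] 55.2
scene red [284.3 242.2] 153 med [461.4 190.7  65.5] rect@65 [460.2 190.2] [28.1 47.9] 67.6
scene 160 130 3.75
top deck rect ((486.75701904296875, -8.263900756835938), (435.36517333984375, 196.3336944580078), 81.6530990600586) z 24.824049574706464
top red [242.3 129.4] 24 med [614.7  75.9 156.6] rect@65 [641.2  79.4] [15.5 20. ] 88.8
top red [294.8 173.4] 412 med [ 463.4 -119.7   65.3] rect@65 [ 463.7 -119.3] [ 49.  124.7] 6.1
top red [213.3 176.1] 102 med [460.2 192.3  64.9] rect@65 [459.7 191.8] [30.7 49.5] 68.0
top 200 115 5.925925925925926
```

View pics/scene0z.png

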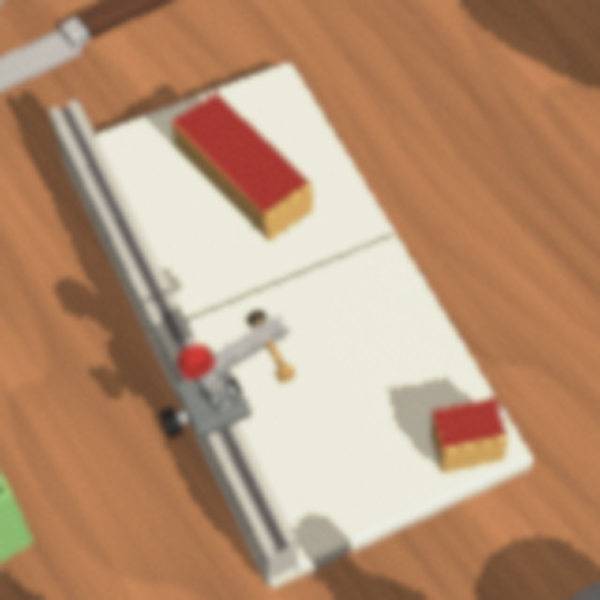

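View pics/top0z.png

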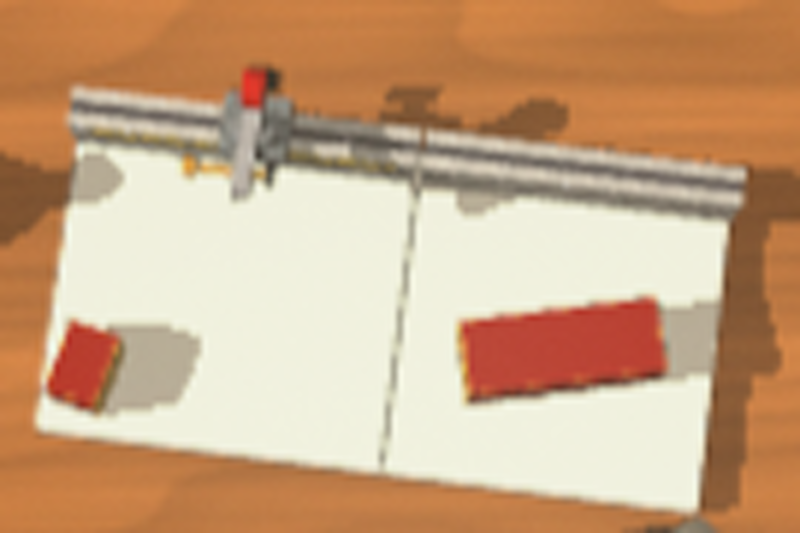

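```bash
cat > bd.py <<'E'
from h import *
for n in('top','scene'):
    d=load(n+'0');P=cloud(d)
    hsv=cv2.cvtColor(d['img'],cv2.COLOR_RGB2HSV)
    ok=(P[...,0]>300)&(P[...,0]<850)&(abs(P[...,1])<330)
    deck=ok&(abs(P[...,2]-25)<5)&(hsv[...,1]<45)
    U=np.array([list(ray(d,u,v,25)[:2]) for v,u in np.argwhere(deck)])
    U=U[(abs(U[:,0]-500)<200)&(abs(U[:,1])<260)]
    yaw=-0.147
    for it in range(3):
        x=np.array([np.cos(yaw),np.sin(yaw)]);y=np.array([-x[1],x[0]])
        a,b=U@x,U@y
        # near edge min a per b bin
        pts=[]
        for s in np.arange(np.percentile(b,3),np.percentile(b,97),6):
            k=abs(b-s)<3
            if k.sum()>3: pts.append((s,a[k].min()))
        pts=np.array(pts);p=np.polyfit(pts[:,0],pts[:,1],1)
        r=pts[:,1]-np.polyval(p,pts[:,0]);k=abs(r)<3;p=np.polyfit(pts[k,0],pts[k,1],1)
        yaw-=np.arctan(p[0])
    print(n,'yaw',yaw,'near a',np.polyval(p,b.mean()),'b',np.percentile(b,[0.1,99.9]),'a max',np.percentile(a,[99,99.9]))
    F=P[ok&(abs(P[...,2]-75)<4)&(hsv[...,1]<60)]
    fa,fb=F[:,:2]@x,F[:,:2]@y
    print(' fence a',np.percentile(fa,[2,10,50,90,98]),'b',np.percentile(fb,[1,99]),len(F))
    # line of fence yaw
    k=abs(fa-np.median(fa))<15;print(' fence slope',np.polyfit(fb[k],fa[k],1)[0])
E
python3 bd.py
```

```text
top yaw -0.14611700271855432 near a 389.68205364753607 b [-150.29919218  284.28019422] a max [579.96554258 582.43429854]
 fence a [580.03558433 581.84683442 593.45810094 602.9676036  604.47218638] b [-148.42365445  317.84365648] 390
 fence slope 0.003514436753860502
scene yaw -0.1563006091964345 near a 390.36109665676406 b [-145.71365502  292.70767418] a max [602.43453825 605.73283863]
 fence a [578.2314809  581.40777416 592.16366849 602.46916037 605.50481102] b [-137.55861868  291.98863308] 723
 fence slope -0.011156206850260848
```

```bash
cat > bd2.py <<'E'
from h import *
yaw=-0.147;x=np.array([np.cos(yaw),np.sin(yaw)]);y=np.array([-x[1],x[0]])
for n in('top','scene'):
    d=load(n+'0');P=cloud(d);hsv=cv2.cvtColor(d['img'],cv2.COLOR_RGB2HSV)
    ok=(P[...,0]>300)&(P[...,0]<850)&(abs(P[...,1])<330)
    a,b=P[...,:2]@x,P[...,:2]@y;z=P[...,2]
    ray25=np.array([[ray(d,u,v,25)[:2] for u in range(512)] for v in range(384)]);A,B=ray25@x,ray25@y
    deck=ok&(abs(z-25)<5)&(hsv[...,1]<45)&(A<575)&(A>385)
    lo=[];hi=[]
    for s in range(400,575,6):
        k=deck&(abs(A-s)<3)
        if k.sum(): lo.append(B[k].min());hi.append(B[k].max())
    print(n,'b edges',np.median(lo),np.median(hi),'mid',(np.median(lo)+np.median(hi))/2)
    # groove
    for s in range(410,580,40):
        k=ok&(abs(A-s)<5)&(abs(B-60)<15)&(abs(z-25)<6)
        g=hsv[...,2][k];bb=B[k];w=np.clip(np.median(g)-g.astype(float)-15,0,None);print('  groove',s,(w*bb).sum()/w.sum() if w.sum() else None)
    for nm,k in(('fence end',ok&(abs(z-75)<4)&(a>575)&(a<610)&(hsv[...,1]<60)),('carriage89',ok&(abs(z-89)<4)&(a>570)&(a<615)),('high>100',ok&(z>100)&(a<680)&(a>500)&(b>0)&(b<250))):
        q=np.stack([a[k],b[k],z[k]],1);print(nm,k.sum(),np.percentile(q,[2,50,98],axis=0).round(1).tolist())
    for v,u in np.argwhere(ok&(z>97)&(a<680)&(a>500)&(b>0)&(b<250)): print(u,v,d['img'][v,u],[round(float(f),1) for f in(a[v,u]-500,b[v,u]-69,z[v,u])]) if n=='top' else 0
E
python3 bd2.py
```

```text
top b edges -148.0689712540704 283.00903720747885 mid 67.47003297670423
  groove 410 56.62435548711042
  groove 450 56.46003671319503
  groove 490 57.49713417391807
  groove 530 58.2030817245509
  groove 570 55.7963493374621
fence end 385 [[579.9, -142.3, 71.1], [593.3, 39.6, 74.2], [604.2, 278.0, 78.6]]
carriage89 46 [[572.3, 141.8, 85.8], [592.7, 151.9, 88.7], [609.1, 185.1, 92.8]]
high>100 123 [[531.7, 147.3, 102.4], [565.3, 163.9, 144.2], [605.1, 197.5, 159.1]]
241 127 [206  62  45] [103.9, 100.7, 161.2]
242 127 [189  53  39] [106.0, 97.5, 155.4]
243 127 [177  54  40] [106.3, 93.9, 156.1]
244 127 [154  51  37] [107.1, 90.3, 154.9]
241 128 [222  56  41] [101.6, 100.6, 156.0]
242 128 [217  56  43] [101.2, 96.7, 159.2]
243 128 [205  56  41] [101.7, 93.1, 158.8]
244 128 [165  54  40] [102.7, 89.6, 157.2]
241 129 [224  56  41] [97.5, 100.0, 157.5]
242 129 [224  58  43] [98.8, 96.6, 154.6]
243 129 [216  56  42] [96.6, 92.3, 163.8]
244 129 [158  54  40] [99.0, 89.2, 157.1]
241 130 [219  57  43] [93.3, 99.4, 159.0]
242 130 [222  57  43] [95.6, 96.3, 152.6]
243 130 [214  58  43] [94.3, 92
[... 4541 characters left out ...]
.9, 78.2, 142.6]
239 147 [158 150 140] [31.3, 98.8, 151.3]
240 147 [167 159 149] [32.1, 95.3, 149.8]
241 147 [170 163 151] [33.5, 91.9, 146.0]
240 148 [188 184 164] [30.1, 95.3, 142.6]
241 148 [197 194 171] [30.1, 91.5, 145.0]
scene b edges -148.12511594797434 287.428985984722 mid 69.65193501837382
  groove 410 56.72069360468391
  groove 450 56.73616623098071
  groove 490 56.86120736999464
  groove 530 57.18584177400394
  groove 570 57.47170609484598
fence end 711 [[580.2, -137.6, 71.3], [592.5, 61.4, 74.7], [604.1, 282.1, 78.2]]
carriage89 149 [[571.1, 146.0, 85.6], [597.3, 171.0, 89.1], [610.7, 186.5, 92.6]]
high>100 317 [[533.0, 148.0, 103.7], [570.7, 169.2, 143.4], [608.6, 201.5, 158.6]]
```

```bash
cat > st.py <<'E'
from h import *
yaw=-0.147
R0=np.array([[np.cos(yaw),-np.sin(yaw)],[np.sin(yaw),np.cos(yaw)]]) # cols xb,yb
O=R0@np.array([500,67.5])
def W2B(p): q=R0.T@(np.array(p)[:2]-O); return np.array([q[0],q[1],p[2]])
def main():
    s=arm.read_state(); p=W2B(s['position'])
    M=Rn.from_quat(s['ee_rot']).as_matrix(); B=np.eye(3);B[:2,:2]=R0.T; M=B@M
    f=B@np.array(s['contact_force'])
    print('t',round(s['clock'],2),'board',p.round(1),'xdir',M[:,0].round(3),'zdir',M[:,2].round(3),'F',f.round(1),'w',round(s['gripper_width'],1),'j',np.round(s['joints'],2))
if __name__=='__main__': main()
E
python3 - <<'E'
from st import *
d=load('scene0')
# dark pad / tab / cheese in board frame using rays
for n,tag in(('scene','scene0'),('top','top0')):
    d=load(tag);P=cloud(d);hsv=cv2.cvtColor(d['img'],cv2.COLOR_RGB2HSV)
    m=((((hsv[...,0]<8)|(hsv[...,0]>172))&(hsv[...,1]>130)&(hsv[...,2]>70))&(P[...,2]>115)&(P[...,2]<175)&(P[...,0]<680)&(P[...,0]>540)&(abs(P[...,1])<150))
    Q=np.array([W2B(p) for p in P[m]]);print(n,'tab',np.percentile(Q,[5,50,95],axis=0).round(1).tolist())
    m=(((hsv[...,0]<8)|(hsv[...,0]>172))&(hsv[...,1]>130)&(abs(P[...,2]-65)<8)&(P[...,1]<-20)&(P[...,0]>380)&(P[...,0]<600)&(P[...,1]>-220))
    q=np.array([W2B(ray(d,u,v,65))[:2] for v,u in np.argwhere(m)],np.float32);r=cv2.minAreaRect(q);print('cheese',r)
E
python3 st.py
```

```text
scene tab [[91.6, 94.0, 139.2], [100.3, 102.3, 154.3], [108.7, 104.7, 158.8]]
cheese ((-20.615314483642578, -117.06640625), (43.13883590698242, 121.00833892822266), 14.245706558227539)
top tab [[88.5, 90.1, 151.5], [96.6, 96.9, 157.1], [106.2, 102.1, 161.0]]
cheese ((-23.87229347229004, -117.59945678710938), (48.96149444580078, 124.72616577148438), 14.491491317749023)
t 0.1 board [-176.3 -601.6  230.3] xdir [-0.518  0.855  0.002] zdir [-0.001  0.002 -1.   ] F [ 0.6  0.4 -0.1] w 85.3 j [-0.91  0.39  0.01 -0.   -1.19 -0.26]
```

```bash
python3 -m jog '[{"hand":0,"rz":0.109},{"hand":0,"rz":0.109},{"hand":0,"rz":0.109},{"hand":0,"rz":0.109},{"hand":0,"rz":0.109}]'; python3 st.py
```

```text
t 0.1 board [-176.3 -601.6  230.3] xdir [-0.518  0.855  0.002] zdir [-0.001  0.002 -1.   ] F [ 0.6  0.4 -0.1] w 85.3 j [-0.91  0.39  0.01 -0.   -1.19 -0.26]$[0]: bad value
```

```bash
python3 -m jog '[{"hand":0.0,"dx":0,"dy":0,"dz":0,"rx":0,"ry":0,"rz":0.109},{"hand":0.0,"dx":0,"dy":0,"dz":0,"rx":0,"ry":0,"rz":0.109},{"hand":0.0,"dx":0,"dy":0,"dz":0,"rx":0,"ry":0,"rz":0.109},{"hand":0.0,"dx":0,"dy":0,"dz":0,"rx":0,"ry":0,"rz":0.109},{"hand":0.0,"dx":0,"dy":0,"dz":0,"rx":0,"ry":0,"rz":0.109}]'; python3 st.py;python3 -m jog --help | head -20
```

```text
clock: 0.52
position: [242.0, -575.8, 230.6]
ee_rot: [0.759, 0.651, 0.0, -0.001]
contact_force: [0.0, 0.6, -0.9]
gripper_width: 25.4
t 0.52 board [-176.3 -601.7  230.6] xdir [0.006 1.    0.001] zdir [-0.001  0.001 -1.   ] F [-0.   0.6 -0.9] w 25.4 j [-0.91  0.39  0.01 -0.   -1.19 -0.81]invalid input: not JSON, or not a number
```

```bash
for i in 1 2 3; do python3 -m jog '[{"hand":0,"dx":37,"dy":16.3,"dz":0,"rx":0,"ry":0,"rz":0},{"hand":0,"dx":37,"dy":16.3,"dz":0,"rx":0,"ry":0,"rz":0},{"hand":0,"dx":37,"dy":16.3,"dz":0,"rx":0,"ry":0,"rz":0},{"hand":0,"dx":37,"dy":16.3,"dz":0,"rx":0,"ry":0,"rz":0},{"hand":0,"dx":37,"dy":16.3,"dz":0,"rx":0,"ry":0,"rz":0}]' >/dev/null; python3 st.py; done
```

```text
t 0.93 board [ -94.5 -415.2  230.8] xdir [0.001 1.    0.001] zdir [-0.001  0.001 -1.   ] F [ 1.3 -0.   0.6] w 0.1 j [-0.55  0.23 -0.21 -0.   -1.13 -1.17]
t 1.35 board [ -13.  -230.   231.1] xdir [0. 1. 0.] zdir [-0.  0. -1.] F [ 0.2 -0.3  0.7] w -0.0 j [-0.15  0.2  -0.26 -0.   -1.11 -1.57]
t 1.77 board [ 68.6 -45.  231. ] xdir [-0.  1. -0.] zdir [-0.001 -0.    -1.   ] F [ 0.6 -0.1  0.3] w 0.1 j [ 0.18  0.29 -0.13 -0.   -1.15 -1.89]
```

```bash
python3 -m jog '[{"hand":0,"dx":28.4,"dy":14.3,"dz":0,"rx":0,"ry":0,"rz":0},{"hand":0,"dx":28.4,"dy":14.3,"dz":0,"rx":0,"ry":0,"rz":0},{"hand":0,"dx":28.4,"dy":14.3,"dz":0,"rx":0,"ry":0,"rz":0},{"hand":0,"dx":28.4,"dy":14.3,"dz":0,"rx":0,"ry":0,"rz":0},{"hand":0,"dx":28.4,"dy":14.3,"dz":0,"rx":0,"ry":0,"rz":0}]' >/dev/null; python3 st.py;python3 -m jog '[{"hand":0,"dx":0,"dy":0,"dz":30,"rx":0,"ry":0,"rz":0},{"hand":0,"dx":0,"dy":0,"dz":30,"rx":0,"ry":0,"rz":0},{"hand":0,"dx":0,"dy":0,"dz":30,"rx":0,"ry":0,"rz":0},{"hand":0,"dx":0,"dy":0,"dz":0,"rx":0,"ry":0,"rz":0}]' >/dev/null; python3 st.py
python3 - <<'E'
from h import *
d=snap('scene','scene1')
cv2.imwrite('pics/scene1z.png',cv2.resize(d['img'][130:290,120:320,::-1],(800,640)[:2] and (750,600),interpolation=cv2.INTER_CUBIC))
E
```

```text
t 2.18 board [140.2  96.4 230.7] xdir [ 0.  1. -0.] zdir [-0.001 -0.    -1.   ] F [ 0.1 -1.   0.2] w -0.6 j [ 0.35  0.45  0.11 -0.   -1.23 -2.07]
t 2.52 board [135.5  93.8 133.4] xdir [ 0.001  1.    -0.005] zdir [-0.014 -0.005 -1.   ] F [-1.3  0.7 -1. ] w -0.3 j [ 0.35  0.52 -0.03 -0.   -1.04 -2.06]
```

View pics/scene1z.png

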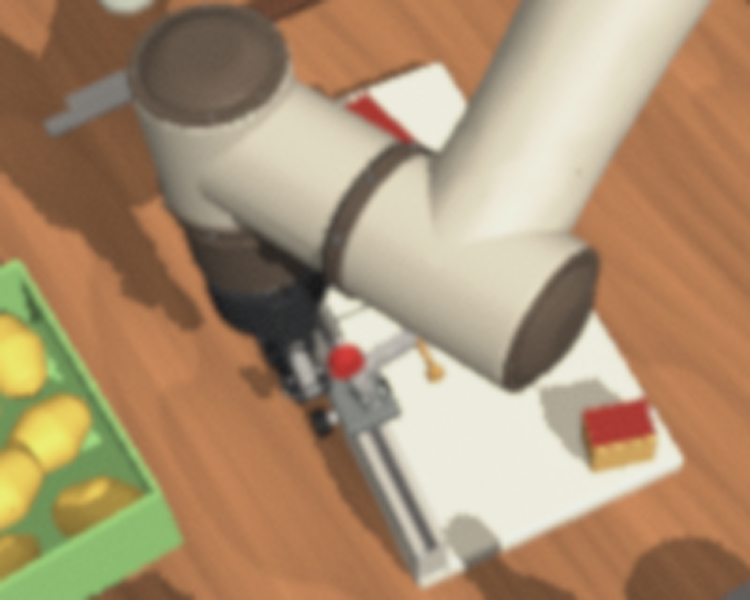

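```bash
python3 st.py; python3 -m jog '[{"hand":0,"dx":0,"dy":0,"dz":0,"rx":0,"ry":0,"rz":0}]' ; python3 st.py
```

```text
t 2.57 board [137.7  94.  137.2] xdir [ 0.     1.    -0.004] zdir [-0.008 -0.004 -1.   ] F [ 0.7 -0.   0.3] w 0.1 j [ 0.35  0.52 -0.02 -0.   -1.04 -2.06]
clock: 2.65
position: [657.6, 66.8, 142.0]
ee_rot: [0.757, 0.653, -0.0, 0.001]
contact_force: [1.5, 0.3, 1.4]
gripper_width: -0.1
t 2.65 board [140.7  94.9 142. ] xdir [-0.     1.    -0.001] zdir [ 0.001 -0.001 -1.   ] F [1.4 0.6 1.4] w -0.1 j [ 0.35  0.51 -0.02  0.   -1.04 -2.06]
```

```bash
python3 -m jog '[{"hand":0,"dx":2,"dy":-10,"dz":4,"rx":0,"ry":0,"rz":0},{"hand":0,"dx":0,"dy":-7,"dz":0,"rx":0,"ry":0,"rz":0},{"hand":0,"dx":0,"dy":-6,"dz":0,"rx":0,"ry":0,"rz":0},{"hand":0,"dx":0,"dy":-6,"dz":0,"rx":0,"ry":0,"rz":0}]' >/dev/null; python3 st.py; python3 -m jog '[{"hand":0,"dx":0,"dy":-4,"dz":-1,"rx":0,"ry":0,"rz":0},{"hand":0,"dx":0,"dy":-4,"dz":-2,"rx":0,"ry":0,"rz":0},{"hand":0,"dx":0,"dy":-4,"dz":-2,"rx":0,"ry":0,"rz":0},{"hand":0,"dx":0,"dy":-4,"dz":-2,"rx":0,"ry":0,"rz":0}]' >/dev/null; python3 st.py;python3 -m jog '[{"hand":0,"dx":0,"dy":-4,"dz":-1,"rx":0,"ry":0,"rz":0},{"hand":0,"dx":0,"dy":-4,"dz":0,"rx":0,"ry":0,"rz":0}]' >/dev/null; python3 st.py
python3 - <<'E'
from h import *
d=snap('scene','scene2')
cv2.imwrite('pics/scene2z.png',cv2.resize(d['img'][130:290,120:320,::-1],(750,600),interpolation=cv2.INTER_CUBIC))
E
```

```text
t 2.98 board [112.8  97.5 140.4] xdir [-0.001  1.     0.002] zdir [ 0.007  0.002 -1.   ] F [3.  0.6 2.3] w 0.2 j [ 0.37  0.47 -0.1   0.   -1.   -2.09]
t 3.32 board [ 94.5  96.9 144.3] xdir [ 0.  1. -0.] zdir [-0. -0. -1.] F [ 1.7  0.3 -1.6] w -0.1 j [ 0.38  0.44 -0.13 -0.   -1.   -2.1 ]
t 3.48 board [ 86.7  96.9 145.5] xdir [ 0.  1. -0.] zdir [ 0. -0. -1.] F [2.1 0.2 0. ] w -0.0 j [ 0.39  0.43 -0.15  0.   -0.99 -2.11]
```

View pics/scene2z.png

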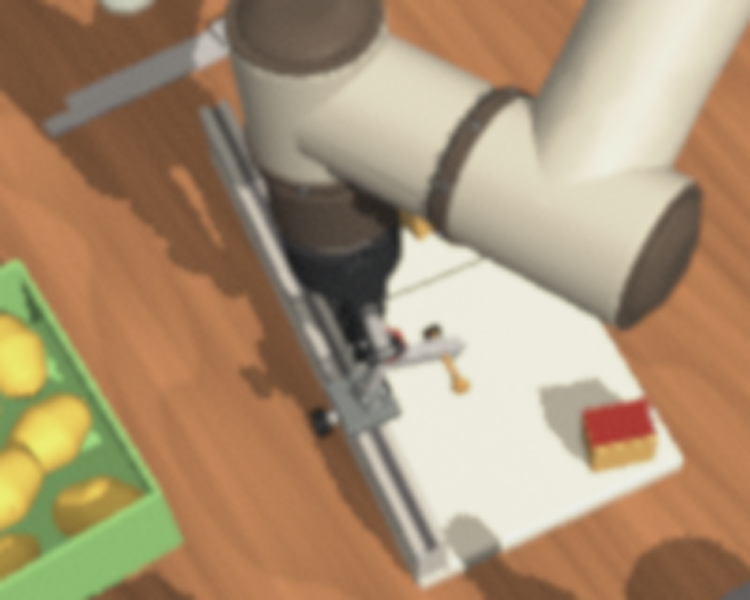

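The stop swings with the finger; carriage still. Continuing.

```bash
python3 -m jog '[{"hand":0,"dx":0,"dy":-4,"dz":0,"rx":0,"ry":0,"rz":0},{"hand":0,"dx":0,"dy":-4,"dz":1,"rx":0,"ry":0,"rz":0},{"hand":0,"dx":0,"dy":-4,"dz":1,"rx":0,"ry":0,"rz":0},{"hand":0,"dx":0,"dy":-4,"dz":2,"rx":0,"ry":0,"rz":0},{"hand":0,"dx":0,"dy":-4,"dz":3,"rx":0,"ry":0,"rz":0}]' >/dev/null; python3 st.py; python3 -m jog '[{"hand":0,"dx":0,"dy":-3,"dz":3,"rx":0,"ry":0,"rz":0},{"hand":0,"dx":0,"dy":-3,"dz":3,"rx":0,"ry":0,"rz":0},{"hand":0,"dx":0,"dy":-3,"dz":3,"rx":0,"ry":0,"rz":0},{"hand":0,"dx":0,"dy":-3,"dz":4,"rx":0,"ry":0,"rz":0},{"hand":0,"dx":0,"dy":-2,"dz":4,"rx":0,"ry":0,"rz":0}]' >/dev/null; python3 st.py;python3 -m jog '[{"hand":0,"dx":0,"dy":-2,"dz":4,"rx":0,"ry":0,"rz":0},{"hand":0,"dx":0,"dy":-2,"dz":4,"rx":0,"ry":0,"rz":0},{"hand":0,"dx":0,"dy":-1,"dz":3,"rx":0,"ry":0,"rz":0},{"hand":0,"dx":0,"dy":0,"dz":0,"rx":0,"ry":0,"rz":0}]' >/dev/null; python3 st.py

```

```text
t 3.95 board [ 66.6  96.9 138.4] xdir [ 0.  1. -0.] zdir [-0. -0. -1.] F [ 0.5 -0.   2. ] w -0.1 j [ 0.41  0.41 -0.21  0.   -0.96 -2.13]
t 4.37 board [ 52.3  96.8 120.9] xdir [ 0.  1. -0.] zdir [-0.001 -0.    -1.   ] F [-1.  -0.5  2.9] w 0.3 j [ 0.42  0.41 -0.26 -0.   -0.9  -2.14]
t 4.7 board [ 47.6  96.8 109.3] xdir [ 0.  1. -0.] zdir [-0.001 -0.    -1.   ] F [-0.2  0.6  0.6] w 0.1 j [ 0.43  0.41 -0.29 -0.   -0.87 -2.15]
```

```bash
for i in 1 2; do python3 -m jog '[{"hand":0,"dx":0,"dy":-1,"dz":1,"rx":0,"ry":0,"rz":0},{"hand":0,"dx":0,"dy":0,"dz":1,"rx":0,"ry":0,"rz":0},{"hand":0,"dx":0,"dy":0,"dz":0,"rx":0,"ry":0,"rz":0}]' >/dev/null; python3 st.py; done
```

```text
t 4.95 board [ 47.   97.  108.2] xdir [ 0.  1. -0.] zdir [-0. -0. -1.] F [0.9 0.5 0.4] w -0.0 j [ 0.43  0.41 -0.29 -0.   -0.87 -2.15]
t 5.2 board [ 46.3  97.1 106.6] xdir [0. 1. 0.] zdir [ 0.001  0.    -1.   ] F [ 1.3 -0.2  1.2] w 0.1 j [ 0.43  0.41 -0.29  0.   -0.86 -2.15]
```

```bash
python3 -m jog '[{"hand":0,"dx":0,"dy":-2,"dz":1,"rx":0,"ry":0,"rz":0},{"hand":0,"dx":0,"dy":-2,"dz":1,"rx":0,"ry":0,"rz":0},{"hand":0,"dx":0,"dy":0,"dz":0,"rx":0,"ry":0,"rz":0}]' >/dev/null; python3 st.py; 
python3 - <<'E'
from h import *
d=snap('scene','scene3')
cv2.imwrite('pics/scene3z.png',cv2.resize(d['img'][170:260,180:300,::-1],(800,600),interpolation=cv2.INTER_CUBIC))
E
```

```text
t 5.45 board [ 44.8  97.7 106.4] xdir [-0.001  1.     0.002] zdir [ 0.007  0.002 -1.   ] F [ 4.5 -0.7  4.5] w -0.2 j [ 0.43  0.41 -0.3   0.   -0.85 -2.15]
```

View pics/scene3z.png

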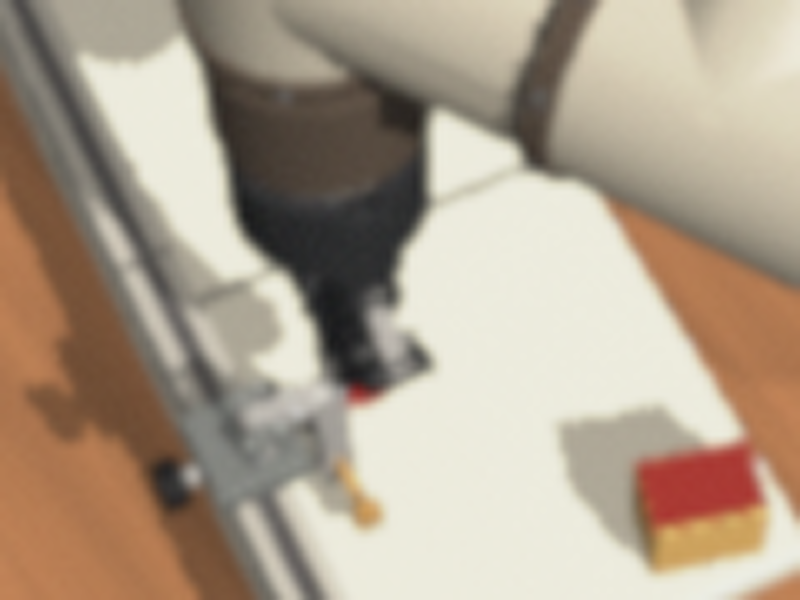

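```bash
python3 -m jog '[{"hand":0,"dx":0,"dy":0,"dz":-8,"rx":0,"ry":0,"rz":0},{"hand":0,"dx":0,"dy":-5,"dz":-6,"rx":0,"ry":0,"rz":0},{"hand":0,"dx":0,"dy":-5,"dz":0,"rx":0,"ry":0,"rz":0},{"hand":0,"dx":0,"dy":0,"dz":4,"rx":0,"ry":0,"rz":0},{"hand":0,"dx":0,"dy":0,"dz":2,"rx":0,"ry":0,"rz":0}]' >/dev/null; python3 st.py; 
for i in 1 2 3; do python3 -m jog '[{"hand":0,"dx":0,"dy":0,"dz":1,"rx":0,"ry":0,"rz":0},{"hand":0,"dx":0,"dy":0,"dz":1,"rx":0,"ry":0,"rz":0},{"hand":0,"dx":0,"dy":0,"dz":0,"rx":0,"ry":0,"rz":0}]' >/dev/null; python3 st.py; done
```

```text
t 5.92 board [ 30.9  96.7 111.6] xdir [ 0.  1. -0.] zdir [-0.002 -0.    -1.   ] F [-0.3  1.  -1.2] w 0.0 j [ 0.44  0.39 -0.32 -0.   -0.86 -2.16]
t 6.17 board [ 31.8  96.9 109.7] xdir [ 0.     1.    -0.001] zdir [-0.001 -0.001 -1.   ] F [-0.6 -0.7 -0.1] w 0.0 j [ 0.44  0.39 -0.32 -0.   -0.86 -2.16]
t 6.42 board [ 32.   96.9 108. ] xdir [ 0.  1. -0.] zdir [-0. -0. -1.] F [ 0.   0.2 -0.3] w 0.2 j [ 0.44  0.39 -0.33 -0.   -0.85 -2.16]
t 6.67 board [ 32.2  97.  106.6] xdir [0. 1. 0.] zdir [ 0.  0. -1.] F [-0.6  0.2  0.8] w 0.0 j [ 0.44  0.39 -0.33  0.   -0.85 -2.16]
```

```bash
for i in 1 2 3; do python3 -m jog '[{"hand":0,"dx":0,"dy":0,"dz":1,"rx":0,"ry":0,"rz":0},{"hand":0,"dx":0,"dy":0,"dz":1,"rx":0,"ry":0,"rz":0},{"hand":0,"dx":0,"dy":0,"dz":0,"rx":0,"ry":0,"rz":0}]' >/dev/null; python3 st.py; done
```

```text
t 6.92 board [ 32.2  97.  106.3] xdir [-0.001  1.    -0.   ] zdir [ 0.001 -0.    -1.   ] F [-3.9 -0.5 11.1] w -0.1 j [ 0.44  0.39 -0.33  0.   -0.85 -2.16]
t 7.17 board [ 32.1  97.  106. ] xdir [-0.001  1.    -0.   ] zdir [ 0.001 -0.    -1.   ] F [-7.9 -1.  18.6] w -0.1 j [ 0.44  0.39 -0.33  0.   -0.85 -2.16]
t 7.42 board [ 32.1  97.  105.7] xdir [-0.002  1.    -0.001] zdir [ 0.002 -0.001 -1.   ] F [-12.5  -1.4  28.4] w -0.2 j [ 0.44  0.39 -0.33  0.   -0.85 -2.16]
```

Stop hits its hard limit (28 N, no further motion), so it is fully down. Now up, and over to the cheese's near side with the jaws open.

```bash
python3 -m jog '[{"hand":0,"dx":0,"dy":0,"dz":-15,"rx":0,"ry":0,"rz":0},{"hand":0,"dx":0,"dy":0,"dz":-30,"rx":0,"ry":0,"rz":0},{"hand":85,"dx":-14,"dy":-17,"dz":-25,"rx":0,"ry":0,"rz":0},{"hand":85,"dx":-30,"dy":-20,"dz":0,"rx":0,"ry":0,"rz":0},{"hand":85,"dx":-34,"dy":-20,"dz":0,"rx":0,"ry":0,"rz":0}]' >/dev/null; python3 st.py; python3 -m jog '[{"hand":85,"dx":-34,"dy":-20,"dz":0,"rx":0,"ry":0,"rz":0},{"hand":85,"dx":-34,"dy":-20,"dz":0,"rx":0,"ry":0,"rz":0},{"hand":85,"dx":-34,"dy":-20,"dz":0,"rx":0,"ry":0,"rz":0},{"hand":85,"dx":-34,"dy":-10,"dz":10,"rx":0,"ry":0,"rz":0},{"hand":85,"dx":0,"dy":0,"dz":20,"rx":0,"ry":0,"rz":0}]' >/dev/null; python3 st.py; python3 - <<'E'
from h import *
for n in('scene','top'):
    d=snap(n,n+'4')
    b=(170,180,260,300) if n=='scene' else (110,200,200,320)
    cv2.imwrite(f'pics/{n}4z.png',cv2.resize(d['img'][b[0]:b[2],b[1]:b[3],::-1],(800,600),interpolation=cv2.INTER_CUBIC))
E
```

```text
t 7.83 board [-24.4  19.6 171.8] xdir [-0.002  1.     0.002] zdir [ 0.004  0.002 -1.   ] F [-0.1 -0.5  0.1] w 35.6 j [ 0.37  0.2  -0.42  0.   -0.95 -2.09]
t 8.25 board [ -96.4 -120.4  141.8] xdir [0.005 1.    0.001] zdir [ 0.004  0.001 -1.   ] F [0.5 0.3 0.2] w 84.5 j [ 0.13  0.11 -0.63  0.   -0.83 -1.85]
```

View pics/scene4z.png

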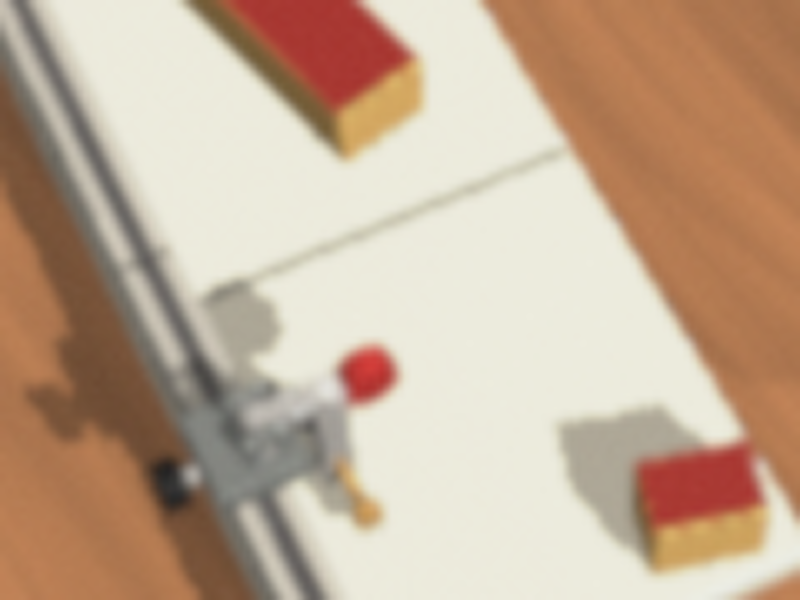

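View pics/top4z.png

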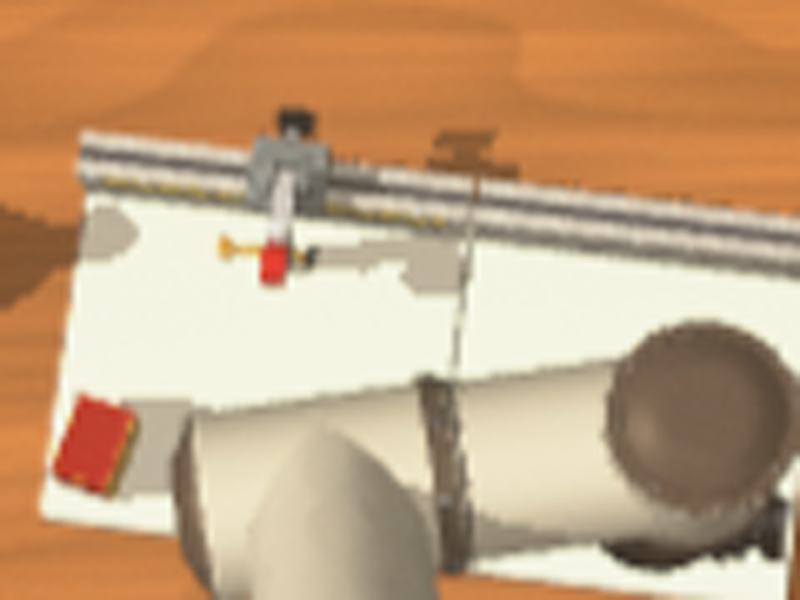

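Stop is down: tab at (370,375) scene and (273,265) top, pad at (310,257) top. Carriage unmoved.

```bash
python3 -m jog '[{"hand":85,"dx":0,"dy":0,"dz":30,"rx":0,"ry":0,"rz":0},{"hand":85,"dx":0,"dy":0,"dz":30,"rx":0,"ry":0,"rz":0},{"hand":85,"dx":0,"dy":0,"dz":25,"rx":0,"ry":0,"rz":0},{"hand":85,"dx":0,"dy":0,"dz":10,"rx":0,"ry":0,"rz":0},{"hand":85,"dx":0,"dy":0,"dz":0,"rx":0,"ry":0,"rz":0}]' >/dev/null; python3 st.py; python3 - <<'E'
from st import *
d=load('top4');print('pad',W2B(ray(d,246.5,148.5,47)))
for n in('top4','scene4'):
    d=load(n);P=cloud(d);m=(abs(P[...,2]-89)<5)
    Q=np.array([W2B(p) for p in P[m]]);k=(Q[:,0]>60)&(Q[:,0]<115)&(abs(Q[:,1]-98)<40);Q=Q[k];print(n,len(Q),np.percentile(Q,[3,97],axis=0).round(1).tolist())
E
```

```text
t 8.77 board [ -95.7 -116.6   43.6] xdir [-0.001  1.    -0.001] zdir [-0.005 -0.001 -1.   ] F [ 0.6 -0.9 -0.4] w 84.8 j [ 0.14  0.28 -0.74 -0.   -0.55 -1.85]
pad [54.27469562 78.87375271 47.        ]
top4 69 [[69.4, 75.2, 85.2], [109.7, 117.3, 93.2]]
scene4 148 [[70.6, 77.6, 85.2], [110.4, 119.0, 92.1]]
```

```bash
python3 -m jog '[{"hand":85,"dx":0,"dy":0,"dz":10,"rx":0,"ry":0,"rz":0},{"hand":85,"dx":0,"dy":0,"dz":8,"rx":0,"ry":0,"rz":0},{"hand":85,"dx":0,"dy":0,"dz":4,"rx":0,"ry":0,"rz":0},{"hand":85,"dx":0,"dy":0,"dz":0,"rx":0,"ry":0,"rz":0},{"hand":85,"dx":0,"dy":0,"dz":0,"rx":0,"ry":0,"rz":0}]' >/dev/null; python3 st.py;  python3 -m jog '[{"hand":85,"dx":0,"dy":6,"dz":2,"rx":0,"ry":0,"rz":0},{"hand":85,"dx":0,"dy":6,"dz":0,"rx":0,"ry":0,"rz":0},{"hand":85,"dx":0,"dy":6,"dz":0,"rx":0,"ry":0,"rz":0},{"hand":85,"dx":0,"dy":6,"dz":0,"rx":0,"ry":0,"rz":0},{"hand":85,"dx":0,"dy":6,"dz":0,"rx":0,"ry":0,"rz":0}]' >/dev/null; python3 st.py
```

```text
t 9.18 board [ -94.5 -116.8   23.7] xdir [-0.  1.  0.] zdir [ 0.001  0.    -1.   ] F [-0.   0.6  0.2] w 84.9 j [ 0.13  0.33 -0.77  0.   -0.48 -1.85]
t 9.6 board [ -64.6 -117.1   21.3] xdir [ 0.  1. -0.] zdir [-0.001 -0.    -1.   ] F [-1.   0.3  0.5] w 85.4 j [ 0.11  0.37 -0.7  -0.   -0.51 -1.83]
```

```bash
for i in 1 2 3; do python3 -m jog '[{"hand":85,"dx":0,"dy":4.5,"dz":0,"rx":0,"ry":0,"rz":0},{"hand":85,"dx":0,"dy":4.5,"dz":0,"rx":0,"ry":0,"rz":0},{"hand":85,"dx":0,"dy":4.5,"dz":0,"rx":0,"ry":0,"rz":0},{"hand":85,"dx":0,"dy":4.5,"dz":0,"rx":0,"ry":0,"rz":0},{"hand":85,"dx":0,"dy":4.5,"dz":0,"rx":0,"ry":0,"rz":0}]' >/dev/null; python3 st.py; done
```

```text
t 10.02 board [ -42.2 -117.    21.3] xdir [ 0.  1. -0.] zdir [-0. -0. -1.] F [-1.2  0.9 -0.3] w 85.0 j [ 0.1   0.39 -0.64 -0.   -0.53 -1.82]
t 10.43 board [ -19.5 -117.    21.2] xdir [0. 1. 0.] zdir [ 0.  0. -1.] F [-2.1 -1.4 -0.7] w 85.3 j [ 0.09  0.42 -0.59 -0.   -0.56 -1.81]
t 10.85 board [   3.  -117.    21.3] xdir [0. 1. 0.] zdir [ 0.  0. -1.] F [-1.3 -1.  -0.8] w 85.0 j [ 0.08  0.45 -0.53 -0.   -0.59 -1.79]
```

```bash
python3 - <<'E'
from h import *
d=snap('scene','scene5')
cv2.imwrite('pics/scene5z.png',cv2.resize(d['img'][130:250,160:320,::-1],(800,600),interpolation=cv2.INTER_CUBIC))
E
```

```text
(no output)
```

View pics/scene5z.png

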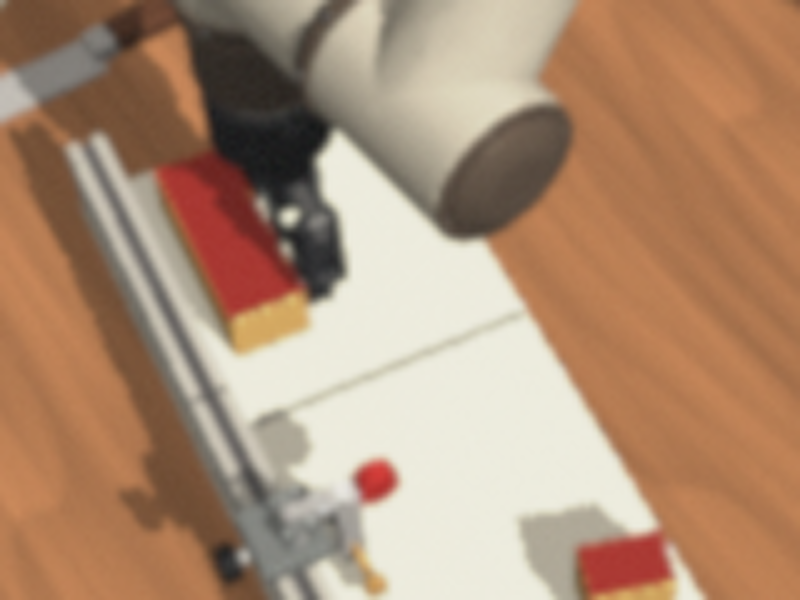

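Cheese is squared up against the fingers, about 15–20 mm off the fence. Continuing slowly.

```bash
for i in 1 2; do python3 -m jog '[{"hand":85,"dx":0,"dy":1.8,"dz":0,"rx":0,"ry":0,"rz":0},{"hand":85,"dx":0,"dy":1.8,"dz":0,"rx":0,"ry":0,"rz":0},{"hand":85,"dx":0,"dy":1.8,"dz":0,"rx":0,"ry":0,"rz":0}]' >/dev/null; python3 st.py; done;  for i in 1 2 3; do python3 -m jog '[{"hand":85,"dx":0,"dy":1,"dz":0,"rx":0,"ry":0,"rz":0},{"hand":85,"dx":0,"dy":1,"dz":0,"rx":0,"ry":0,"rz":0}]' >/dev/null; python3 st.py; done
```

```text
t 11.15 board [   7.6 -117.1   21.3] xdir [ 0.  1. -0.] zdir [-0.001 -0.    -1.   ] F [-1.9  0.2 -0.8] w 85.2 j [ 0.07  0.45 -0.52 -0.   -0.6  -1.79]
t 11.4 board [  13.3 -117.1   21.3] xdir [ 0.  1. -0.] zdir [-0. -0. -1.] F [-1.8  0.5  0.6] w 84.9 j [ 0.07  0.46 -0.51  0.   -0.6  -1.79]
t 11.57 board [  15.3 -117.1   21.4] xdir [ 0.  1. -0.] zdir [-0. -0. -1.] F [-3.3  0.5  1.5] w 85.3 j [ 0.07  0.46 -0.5  -0.   -0.61 -1.79]
t 11.73 board [  17.3 -117.1   21.3] xdir [ 0.  1. -0.] zdir [-0. -0. -1.] F [-3.1 -0.2  1.1] w 85.2 j [ 0.07  0.47 -0.5  -0.   -0.61 -1.79]
t 11.9 board [  19.3 -117.1   21.4] xdir [ 0.  1. -0.] zdir [-0. -0. -1.] F [-3.   0.3  2.7] w 85.1 j [ 0.07  0.47 -0.49 -0.   -0.61 -1.79]
```

```bash
for i in 1 2 3 4; do python3 -m jog '[{"hand":85,"dx":0,"dy":1,"dz":0,"rx":0,"ry":0,"rz":0}]' >/dev/null; python3 st.py; done
```

```text
t 11.98 board [  20.3 -117.1   21.3] xdir [ 0.  1. -0.] zdir [-0. -0. -1.] F [-2.4  1.4  1.3] w 84.7 j [ 0.07  0.47 -0.49 -0.   -0.61 -1.79]
t 12.07 board [  21.3 -117.    21.3] xdir [ 0.  1. -0.] zdir [-0. -0. -1.] F [-2.2  0.1  1.5] w 85.2 j [ 0.07  0.47 -0.49 -0.   -0.61 -1.79]
t 12.15 board [  21.4 -117.1   21.2] xdir [ 0.  1. -0.] zdir [-0.002 -0.    -1.   ] F [-5.8  0.8  4.7] w 85.2 j [ 0.07  0.47 -0.49 -0.   -0.62 -1.79]
t 12.23 board [  21.4 -117.2   21. ] xdir [-0.  1. -0.] zdir [-0.004 -0.    -1.   ] F [-8.4  2.2  5.4] w 85.2 j [ 0.07  0.47 -0.48 -0.   -0.62 -1.78]
```

```bash
python3 -m jog '[{"hand":85,"dx":0,"dy":-3,"dz":0,"rx":0,"ry":0,"rz":0},{"hand":85,"dx":0,"dy":-10,"dz":0,"rx":0,"ry":0,"rz":0},{"hand":60,"dx":0,"dy":-5,"dz":-25,"rx":0,"ry":0,"rz":0},{"hand":0,"dx":0,"dy":-30,"dz":-35,"rx":0,"ry":0,"rz":0},{"hand":0,"dx":0,"dy":-35,"dz":-20,"rx":0,"ry":0,"rz":0}]' >/dev/null; python3 st.py;python3 - <<'E'
from st import *
d=snap('scene','scene6')
cv2.imwrite('pics/scene6z.png',cv2.resize(d['img'][130:250,160:320,::-1],(800,600),interpolation=cv2.INTER_CUBIC))
E
```

```text
t 12.65 board [ -54.  -116.5   99.9] xdir [-0.001  1.     0.   ] zdir [ 0.006  0.    -1.   ] F [0.1 1.3 0.1] w 51.0 j [ 0.11  0.24 -0.59  0.   -0.73 -1.83]
```

View pics/scene6z.png

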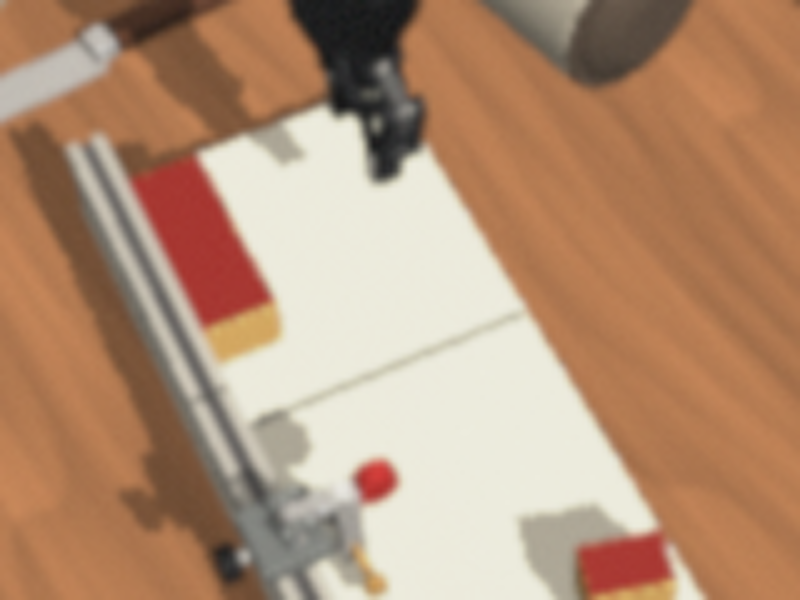

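Cheese is flush along the fence (near edge from (195,155) to (275,300)).

```bash
cat > ch.py <<'E'
from st import *
import sys
def cheese(d):
    P=cloud(d);hsv=cv2.cvtColor(d['img'],cv2.COLOR_RGB2HSV)
    m=(((hsv[...,0]<8)|(hsv[...,0]>172))&(hsv[...,1]>130)&(abs(P[...,2]-65)<8))
    q=np.array([W2B(ray(d,u,v,65))[:2] for v,u in np.argwhere(m)],np.float32)
    q=q[(q[:,0]>-60)&(q[:,0]<95)&(q[:,1]>-230)&(q[:,1]<110)]
    r=cv2.minAreaRect(q);print('cheese',np.round(r[0],1),np.round(r[1],1),round(r[2],2),'y 1..99%',np.percentile(q[:,1],[.5,99.5]).round(1),'x',np.percentile(q[:,0],[1,99]).round(1))
for t in sys.argv[1:]: print(t,end=' ');cheese(load(t))
E
python3 ch.py scene0 scene6
```

```text
scene0 cheese [ -20.6 -117.1] [ 43.1 121. ] 14.25 y 1..99% [-176.   -56.5] x [-50.8  10.5]
scene6 cheese [  55.3 -124.9] [124.6  40.7] 89.94 y 1..99% [-186.7  -62.9] x [35.4 75.7]
```

```bash
python3 -m jog '[{"hand":0,"dx":-33,"dy":10,"dz":-10,"rx":0,"ry":0,"rz":0},{"hand":0,"dx":-33,"dy":20,"dz":0,"rx":0,"ry":0,"rz":0},{"hand":0,"dx":-33,"dy":20,"dz":0,"rx":0,"ry":0,"rz":0},{"hand":0,"dx":0,"dy":30,"dz":0,"rx":0,"ry":0,"rz":0},{"hand":0,"dx":0,"dy":30,"dz":0,"rx":0,"ry":0,"rz":0}]' >/dev/null; python3 st.py;python3 -m jog '[{"hand":0,"dx":0,"dy":0,"dz":0,"rx":0,"ry":0,"rz":0},{"hand":0,"dx":0,"dy":0,"dz":0,"rx":0,"ry":0,"rz":0}]' >/dev/null; python3 st.py
```

```text
t 13.12 board [  54.1 -218.   108.1] xdir [ 0.004  1.    -0.   ] zdir [ 0.002 -0.    -1.   ] F [0.7 0.3 0.7] w 0.1 j [-0.13  0.42 -0.28  0.   -0.87 -1.59]
t 13.28 board [  54.2 -216.1  107.2] xdir [0.001 1.    0.   ] zdir [ 0.001  0.    -1.   ] F [-0.7  0.4 -0.3] w 0.0 j [-0.13  0.42 -0.28 -0.   -0.87 -1.59]
```

```bash
python3 -m jog '[{"hand":0,"dx":0,"dy":0,"dz":25,"rx":0,"ry":0,"rz":0},{"hand":0,"dx":0,"dy":0,"dz":25,"rx":0,"ry":0,"rz":0},{"hand":0,"dx":0,"dy":0,"dz":16,"rx":0,"ry":0,"rz":0},{"hand":0,"dx":0,"dy":0,"dz":5,"rx":0,"ry":0,"rz":0},{"hand":0,"dx":0,"dy":0,"dz":0,"rx":0,"ry":0,"rz":0}]' >/dev/null; python3 st.py;python3 -m jog '[{"hand":0,"dx":2,"dy":0,"dz":0,"rx":0,"ry":0,"rz":0},{"hand":0,"dx":3,"dy":0,"dz":0,"rx":0,"ry":0,"rz":0},{"hand":0,"dx":3,"dy":0,"dz":0,"rx":0,"ry":0,"rz":0},{"hand":0,"dx":3,"dy":0,"dz":0,"rx":0,"ry":0,"rz":0},{"hand":0,"dx":3,"dy":0,"dz":0,"rx":0,"ry":0,"rz":0}]' >/dev/null; python3 st.py
```

```text
t 13.7 board [  51.4 -215.8   35.7] xdir [-0.  1.  0.] zdir [-0.003  0.    -1.   ] F [-0.8 -0.2  0.2] w 0.2 j [-0.13  0.51 -0.35 -0.   -0.71 -1.59]
t 14.12 board [  53.6 -201.6   37.8] xdir [-0.  1.  0.] zdir [ 0.002  0.    -1.   ] F [-0.2 -1.  -0.5] w 0.1 j [-0.1   0.5  -0.36  0.   -0.71 -1.62]
```

```bash
for i in 1 2 3 4; do python3 -m jog '[{"hand":0,"dx":5,"dy":0.2,"dz":0.3,"rx":0,"ry":0,"rz":0},{"hand":0,"dx":5,"dy":0,"dz":0,"rx":0,"ry":0,"rz":0},{"hand":0,"dx":5,"dy":0,"dz":0,"rx":0,"ry":0,"rz":0},{"hand":0,"dx":5,"dy":0,"dz":0,"rx":0,"ry":0,"rz":0},{"hand":0,"dx":5,"dy":0,"dz":0,"rx":0,"ry":0,"rz":0}]' >/dev/null; python3 st.py; done;python3 - <<'E'
from st import *
d=snap('scene','scene7')
cv2.imwrite('pics/scene7z.png',cv2.resize(d['img'][150:250,160:300,::-1],(800,571),interpolation=cv2.INTER_CUBIC))
E
python3 ch.py scene7
```

```text
t 14.53 board [  53.5 -176.7   36.8] xdir [ 0.  1. -0.] zdir [ 0. -0. -1.] F [-0.2 -2.4  2.8] w 0.1 j [-0.05  0.5  -0.37  0.   -0.7  -1.66]
t 14.95 board [  53.6 -151.5   36.3] xdir [ 0.  1. -0.] zdir [-0. -0. -1.] F [-0.7 -3.1  2. ] w -0.0 j [-0.01  0.49 -0.38  0.   -0.69 -1.71]
t 15.37 board [  53.7 -126.6   36. ] xdir [ 0.  1. -0.] zdir [-0. -0. -1.] F [-0.3 -2.6  3. ] w 0.2 j [ 0.04  0.49 -0.39 -0.   -0.69 -1.76]
t 15.78 board [  53.7 -101.6   35.7] xdir [ 0.  1. -0.] zdir [-0.001 -0.    -1.   ] F [-0.2 -5.1  2.3] w -0.2 j [ 0.08  0.49 -0.4  -0.   -0.69 -1.8 ]
scene7 cheese [ 55.9 -24.1] [124.3  42.2] 88.96 y 1..99% [-83.3  37.4] x [35.4 75.8]
```

View pics/scene7z.png

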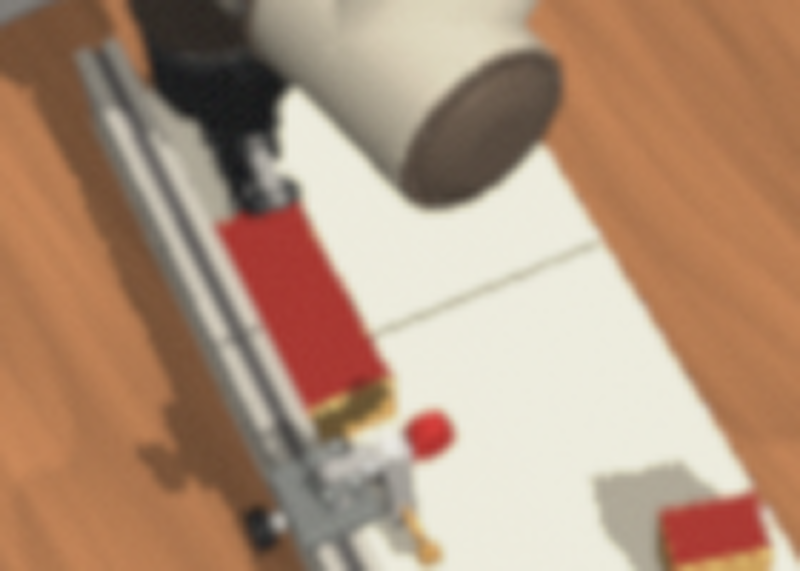

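```bash
python3 -m jog '[{"hand":0,"dx":3,"dy":0,"dz":0,"rx":0,"ry":0,"rz":0},{"hand":0,"dx":3,"dy":0,"dz":0,"rx":0,"ry":0,"rz":0},{"hand":0,"dx":3,"dy":0,"dz":0,"rx":0,"ry":0,"rz":0},{"hand":0,"dx":3,"dy":0,"dz":0,"rx":0,"ry":0,"rz":0},{"hand":0,"dx":3,"dy":0,"dz":0,"rx":0,"ry":0,"rz":0}]' >/dev/null; python3 st.py; for i in 1 2 3 4; do python3 -m jog '[{"hand":0,"dx":0.8,"dy":0,"dz":0,"rx":0,"ry":0,"rz":0},{"hand":0,"dx":0.8,"dy":0,"dz":0,"rx":0,"ry":0,"rz":0}]' >/dev/null; python3 st.py|cut -c1-120; done
```

```text
t 16.25 board [ 53.9 -86.7  35.6] xdir [0. 1. 0.] zdir [-0.  0. -1.] F [-0.4 -1.2  1.7] w -0.3 j [ 0.11  0.49 -0.4  -0.   -0.69 -1.83]
t 16.42 board [ 53.9 -85.2  35.6] xdir [0. 1. 0.] zdir [-0.  0. -1.] F [-0.1 -2.2 -0.3] w 0.3 j [ 0.11  0.49 -0.4  -0.  
t 16.58 board [ 53.9 -83.8  35.6] xdir [0. 1. 0.] zdir [-0.  0. -1.] F [-0.2 -1.8 -0.1] w -0.3 j [ 0.12  0.49 -0.4  -0. 
t 16.75 board [ 53.9 -82.2  35.6] xdir [0. 1. 0.] zdir [-0.  0. -1.] F [ 0.1 -0.6 -0.6] w -0.0 j [ 0.12  0.49 -0.4  -0. 
t 16.92 board [ 53.9 -80.5  35.6] xdir [0. 1. 0.] zdir [-0.  0. -1.] F [ 0.1 -1.7 -0.9] w 0.2 j [ 0.12  0.49 -0.4  -0.
```

```bash
for i in 1 2 3 4 5; do python3 -m jog '[{"hand":0,"dx":0.7,"dy":0,"dz":0,"rx":0,"ry":0,"rz":0}]' >/dev/null; python3 st.py|cut -c1-120; done
```

```text
t 17.0 board [ 53.9 -79.8  35.6] xdir [0. 1. 0.] zdir [-0.  0. -1.] F [ 0.9 -1.6 -0.8] w -0.3 j [ 0.12  0.49 -0.4  -0.  
t 17.08 board [ 53.9 -79.1  35.7] xdir [0. 1. 0.] zdir [-0.  0. -1.] F [-1.  -1.  -1.1] w 0.0 j [ 0.12  0.49 -0.4  -0.  
t 17.17 board [ 53.9 -78.4  35.7] xdir [0. 1. 0.] zdir [-0.  0. -1.] F [-0.4 -1.5 -0.3] w -0.4 j [ 0.13  0.49 -0.4  -0. 
t 17.25 board [ 53.9 -77.8  35.7] xdir [ 0.  1. -0.] zdir [-0. -0. -1.] F [-0.3 -1.4 -1.9] w 0.0 j [ 0.13  0.49 -0.4  -0
t 17.33 board [ 53.9 -77.1  35.7] xdir [ 0.  1. -0.] zdir [-0. -0. -1.] F [-0.4 -1.2 -0.4] w -0.2 j [ 0.13  0.49 -0.4  -
```

```bash
python3 - <<'E'
from st import *
d=snap('scene','scene8')
cv2.imwrite('pics/scene8z.png',cv2.resize(d['img'][180:250,200:290,::-1],(771,600),interpolation=cv2.INTER_CUBIC))
E
python3 ch.py scene8
```

```text
scene8 cheese [55.9  2.3] [ 42.1 128.9] 0.45 y 1..99% [-59.   62.9] x [35.3 75.8]
```

View pics/scene8z.png

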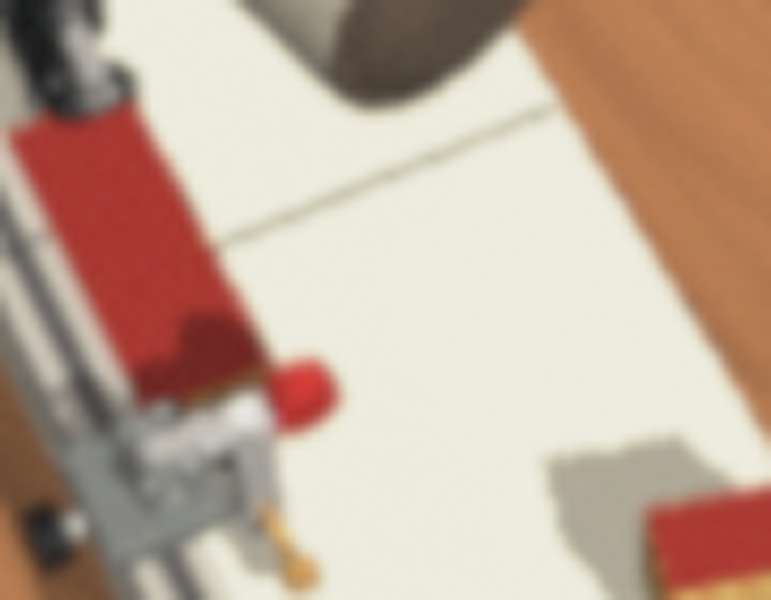

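```bash
for i in 1 2 3 4 5 6 7 8; do python3 -m jog '[{"hand":0,"dx":0.7,"dy":0,"dz":0,"rx":0,"ry":0,"rz":0}]' >/dev/null; python3 st.py|cut -c1-90; done
```

```text
t 17.47 board [ 53.9 -76.4  35.7] xdir [ 0.  1. -0.] zdir [-0. -0. -1.] F [-0.8 -1.9 -1.3]
t 17.55 board [ 54.  -75.7  35.8] xdir [ 0.  1. -0.] zdir [-0. -0. -1.] F [-0.3 -1.7  0.2]
t 17.63 board [ 54.  -75.   35.8] xdir [ 0.  1. -0.] zdir [-0. -0. -1.] F [-0.9 -1.5  0.4]
t 17.72 board [ 53.9 -74.3  35.7] xdir [ 0.  1. -0.] zdir [-0. -0. -1.] F [ 0.  -2.3 -0.4]
t 17.8 board [ 54.  -73.6  35.7] xdir [ 0.  1. -0.] zdir [-0. -0. -1.] F [-0.4 -2.1 -0.6] 
t 17.88 board [ 54.  -72.9  35.7] xdir [ 0.  1. -0.] zdir [-0. -0. -1.] F [-0.9 -0.3 -1.6]
t 17.97 board [ 54.  -72.2  35.7] xdir [ 0.  1. -0.] zdir [-0. -0. -1.] F [-0.4 -2.  -0.1]
t 18.05 board [ 54.  -71.5  35.8] xdir [ 0.  1. -0.] zdir [-0. -0. -1.] F [-1.3 -1.8 -1.2]
```

```bash
for i in 1 2 3; do python3 -m jog '[{"hand":0,"dx":0.6,"dy":0,"dz":0,"rx":0,"ry":0,"rz":0}]' >/dev/null; python3 st.py|cut -c1-90; done
```

```text
t 18.13 board [ 54.  -70.9  35.7] xdir [ 0.  1. -0.] zdir [-0. -0. -1.] F [-1.4 -1.6 -1. ]
t 18.22 board [ 54.  -70.3  35.7] xdir [ 0.  1. -0.] zdir [-0. -0. -1.] F [-0.8 -1.5 -0.5]
t 18.3 board [ 54.  -69.7  35.7] xdir [ 0.  1. -0.] zdir [-0. -0. -1.] F [ 0.1 -1.1 -1.2]
```

```bash
for i in 1 2 ; do python3 -m jog '[{"hand":0,"dx":0.6,"dy":0,"dz":0,"rx":0,"ry":0,"rz":0}]' >/dev/null; python3 st.py|cut -c1-90; done
```

```text
t 18.38 board [ 53.9 -69.1  35.7] xdir [ 0.  1. -0.] zdir [-0. -0. -1.] F [-0.5 -1.8 -0.9]
t 18.47 board [ 54.  -68.5  35.8] xdir [ 0.  1. -0.] zdir [-0. -0. -1.] F [-0.2 -2.  -0.7]
```

```bash
python3 -m jog '[{"hand":0,"dx":0.5,"dy":0,"dz":0,"rx":0,"ry":0,"rz":0}]' >/dev/null; python3 st.py|cut -c1-90
```

```text
t 18.55 board [ 53.9 -68.   35.7] xdir [ 0.  1. -0.] zdir [-0. -0. -1.] F [-0.  -1.3 -0.6]
```

```bash
for i in 1 2 3; do python3 -m jog '[{"hand":0,"dx":0.5,"dy":0,"dz":0,"rx":0,"ry":0,"rz":0}]' >/dev/null; python3 st.py|cut -c1-90; done
```

```text
t 18.63 board [ 54.  -67.5  35.7] xdir [ 0.  1. -0.] zdir [-0. -0. -1.] F [-0.9 -1.8 -0.5]
t 18.72 board [ 54.  -67.   35.7] xdir [ 0.  1. -0.] zdir [-0. -0. -1.] F [-0.6 -1.5 -0.6]
t 18.8 board [ 54.  -66.5  35.7] xdir [ 0.  1. -0.] zdir [-0. -0. -1.] F [-0.2 -2.7 -0.5]
```

```bash
for i in 1 2 3; do python3 -m jog '[{"hand":0,"dx":0.5,"dy":0,"dz":0,"rx":0,"ry":0,"rz":0}]' >/dev/null; python3 st.py|cut -c1-90; done
```

```text
t 18.88 board [ 53.9 -66.   35.7] xdir [ 0.  1. -0.] zdir [-0. -0. -1.] F [-0.8 -2.2 -1.7]
t 18.97 board [ 53.9 -65.6  35.8] xdir [ 0.  1. -0.] zdir [-0. -0. -1.] F [-0.2 -4.  -1.3]
t 19.05 board [ 53.9 -65.5  35.8] xdir [ 0.     1.    -0.001] zdir [-0.    -0.001 -1.   ]
```

```bash
python3 st.py; python3 -m jog '[{"hand":0,"dx":0,"dy":0,"dz":0,"rx":0,"ry":0,"rz":0}]' >/dev/null; python3 st.py
```

```text
t 19.05 board [ 53.9 -65.5  35.8] xdir [ 0.     1.    -0.001] zdir [-0.    -0.001 -1.   ] F [ 0.1 -6.9 -0.1] w -0.0 j [ 0.15  0.49 -0.4   0.   -0.69 -1.87]
t 19.13 board [ 53.9 -65.6  35.8] xdir [ 0.     1.    -0.001] zdir [-0.    -0.001 -1.   ] F [-0.2 -5.1 -0. ] w -0.0 j [ 0.15  0.49 -0.4   0.   -0.69 -1.87]
```

Felt contact: motion stalled at y = -65.5 as force rose to 5–7 N. Backing off.

```bash
python3 -m jog '[{"hand":0,"dx":-3,"dy":0,"dz":0,"rx":0,"ry":0,"rz":0},{"hand":0,"dx":-10,"dy":0,"dz":0,"rx":0,"ry":0,"rz":0},{"hand":0,"dx":-5,"dy":0,"dz":-25,"rx":0,"ry":0,"rz":0},{"hand":0,"dx":0,"dy":-20,"dz":-36,"rx":0,"ry":0,"rz":0},{"hand":0,"dx":0,"dy":-30,"dz":-28,"rx":0,"ry":0,"rz":0}]' >/dev/null;python3 -m jog '[{"hand":0,"dx":0,"dy":-34,"dz":0,"rx":0,"ry":0,"rz":0},{"hand":0,"dx":0,"dy":-34,"dz":0,"rx":0,"ry":0,"rz":0},{"hand":0,"dx":0,"dy":-34,"dz":0,"rx":0,"ry":0,"rz":0},{"hand":0,"dx":0,"dy":-34,"dz":0,"rx":0,"ry":0,"rz":0}]' >/dev/null; python3 st.py; python3 - <<'E'
from st import *
d=snap('scene','scene9')
cv2.imwrite('pics/scene9z.png',cv2.resize(d['img'][180:250,200:290,::-1],(771,600),interpolation=cv2.INTER_CUBIC))
d=snap('top','top9')
cv2.imwrite('pics/top9z.png',cv2.resize(d['img'][110:200,200:320,::-1],(800,600),interpolation=cv2.INTER_CUBIC))
E
python3 ch.py scene9 top9
```

```text
t 19.88 board [-132.9  -83.1  125.1] xdir [0.001 1.    0.001] zdir [ 0.002  0.001 -1.   ] F [-0.1  1.5  0.4] w -0.2 j [ 0.26  0.06 -0.73 -0.   -0.77 -1.98]
scene9 cheese [55.8 10.1] [ 42.3 116.5] 0.25 y 1..99% [-47.4  66.7] x [35.1 75.8]
top9 cheese [54.3 12.9] [ 52.3 124.4] 0.72 y 1..99% [-48.9  74.6] x [29.7 80. ]
```

View pics/scene9z.png

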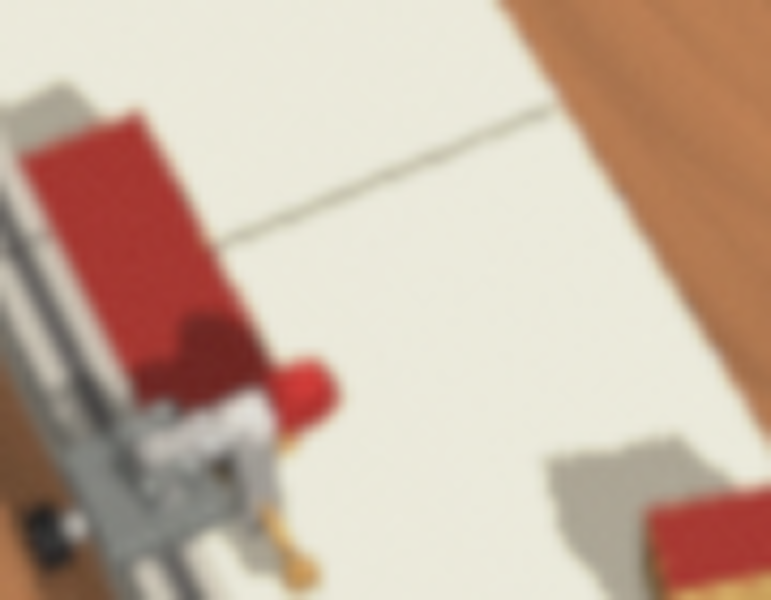

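View pics/top9z.png

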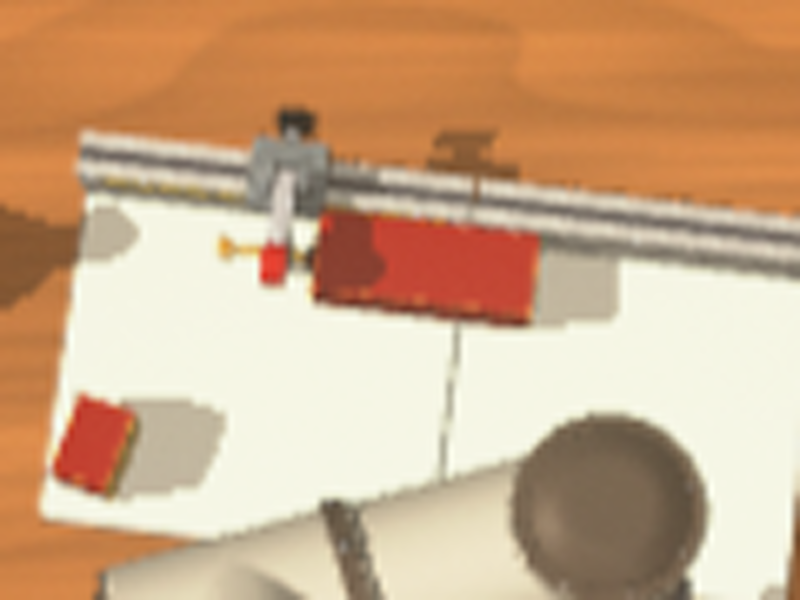

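Top view: pad (308,258) touches the cheese end at (317,260), and the cheese is flush. Before I hook the tab from below, I'll check that the arm can hold a tilted tool, using a quick planar fit of the logged poses.

```bash
python3 - <<'E'
from st import *
from scipy.optimize import fsolve
# (a,b,z,j2,j3,j5)
D=np.array([[-176.3,-601.7,230.6,.385,.008],[-94.5,-415.2,230.8,.23,-.21],[-13,-230,231.1,.2,-.26],[68.6,-45,231,.29,-.13],[140.2,96.4,230.7,.45,.11],[140.7,94.9,142,.51,-.02],[94.5,96.9,144.3,.44,-.13],[66.6,96.9,138.4,.41,-.21],[32,96.9,108,.39,-.33],[-94.5,-116.8,23.7,.33,-.77],[3,-117,21.3,.45,-.53],[53.7,-101.6,35.7,.49,-.40],[-132.9,-83.1,125.1,.06,-.73]])
w=(R0@D[:,:2].T).T+O; r=np.hypot(*w.T); z=D[:,2]
for sg in(1,-1):
    A=[];y=[]
    for ri,zi,a,b in zip(r,z,D[:,3],D[:,4]):
        f=a-sg*b
        A+= [[np.sin(a),np.sin(f),np.cos(f),1,0],[np.cos(a),np.cos(f),-np.sin(f),0,1]];y+=[ri,zi]
    s,res,_,_=np.linalg.lstsq(np.array(A),np.array(y),rcond=None);print(sg,s.round(1),res, abs(np.array(A)@s-y).max())
    if sg==1 : S=s
A_,bs,bc,r0,h0=S
def fk(a,b): f=a-b; return r0+A_*np.sin(a)+bs*np.sin(f)+bc*np.cos(f),h0+A_*np.cos(a)+bs*np.cos(f)-bc*np.sin(f)
for L in(150,200,250):
  for tilt in(.5,.785):
   for P in([-25,97,75],[23,97,75],[40,97,116]):
    p=R0@np.array(P[:2])+O; rr=np.hypot(*p)-L*np.sin(tilt); zz=P[2]-L+L*np.cos(tilt)
    q=fsolve(lambda q:np.array(fk(*q))-[rr,zz],[.3,-.5]);print(L,tilt,P,q.round(2),'j5',round(q[0]-q[1]-(np.pi/2-tilt),2))
E
python3 st.py
```

```text
1 [ 537.9   10.3  409.6   37.3 -127.1] [70.43834103] 3.6125903154568277
-1 [ 315.5  172.9 -126.6  547.2 -320.7] [63554.61397041] 105.5667757081814
150 0.5 [-25, 97, 75] [ 0.29 -0.68] j5 -0.1
150 0.5 [23, 97, 75] [ 0.35 -0.58] j5 -0.14
150 0.5 [40, 97, 116] [ 0.31 -0.49] j5 -0.27
150 0.785 [-25, 97, 75] [ 0.3  -0.78] j5 0.29
150 0.785 [23, 97, 75] [ 0.35 -0.68] j5 0.25
150 0.785 [40, 97, 116] [ 0.3 -0.6] j5 0.12
200 0.5 [-25, 97, 75] [ 0.27 -0.74] j5 -0.06
200 0.5 [23, 97, 75] [ 0.33 -0.64] j5 -0.1
200 0.5 [40, 97, 116] [ 0.28 -0.56] j5 -0.23
200 0.785 [-25, 97, 75] [ 0.29 -0.88] j5 0.38
200 0.785 [23, 97, 75] [ 0.34 -0.77] j5 0.33
200 0.785 [40, 97, 116] [ 0.28 -0.7 ] j5 0.19
250 0.5 [-25, 97, 75] [ 0.25 -0.8 ] j5 -0.02
250 0.5 [23, 97, 75] [ 0.31 -0.7 ] j5 -0.06
250 0.5 [40, 97, 116] [ 0.26 -0.62] j5 -0.2
250 0.785 [-25, 97, 75] [ 0.29 -0.97] j5 0.47
250 0.785 [23, 97, 75] [ 0.34 -0.87] j5 0.42
250 0.785 [40, 97, 116] [ 0.26 -0.79] j5 0.26
t 19.98 board [-137.2  -84.2  124.4] xdir [0.    1.    0.001] zdir [-0.002  0.001 -1.   ] F [0.5 0.3 0.2] w 0.2 j [ 0.26  0.06 -0.74 -0.   -0.77 -1.98]
```

A forward tilt would break the joint-5 limit. Instead I'll pinch the tab from above, closing in small steps and nulling the side force so the carriage isn't loaded.

```bash
python3 -m jog '[{"hand":32,"dx":20,"dy":20,"dz":-25,"rx":0,"ry":0,"rz":0},{"hand":32,"dx":27,"dy":26,"dz":0,"rx":0,"ry":0,"rz":0},{"hand":32,"dx":27,"dy":26,"dz":0,"rx":0,"ry":0,"rz":0},{"hand":32,"dx":27,"dy":26,"dz":0,"rx":0,"ry":0,"rz":0},{"hand":32,"dx":27,"dy":26,"dz":0,"rx":0,"ry":0,"rz":0}]' >/dev/null;python3 -m jog '[{"hand":32,"dx":27,"dy":26,"dz":0,"rx":0,"ry":0,"rz":0},{"hand":32,"dx":26,"dy":22,"dz":0,"rx":0,"ry":0,"rz":0},{"hand":32,"dx":0,"dy":0,"dz":0,"rx":0,"ry":0,"rz":0},{"hand":32,"dx":0,"dy":0,"dz":0,"rx":0,"ry":0,"rz":0},{"hand":32,"dx":0,"dy":0,"dz":0,"rx":0,"ry":0,"rz":0}]' >/dev/null; python3 st.py
```

```text
t 20.82 board [ 39.9  97.6 149.3] xdir [ 0.  1. -0.] zdir [-0.001 -0.    -1.   ] F [-0.1 -0.8 -0.2] w 32.1 j [ 0.44  0.36 -0.26 -0.   -0.96 -2.15]
```

```bash
python3 -m jog '[{"hand":32,"dx":-0.6,"dy":-5,"dz":15,"rx":0,"ry":0,"rz":0},{"hand":32,"dx":0,"dy":0,"dz":15,"rx":0,"ry":0,"rz":0},{"hand":32,"dx":0,"dy":0,"dz":0,"rx":0,"ry":0,"rz":0},{"hand":32,"dx":0,"dy":0,"dz":0,"rx":0,"ry":0,"rz":0}]' >/dev/null; python3 st.py; python3 - <<'E'
from st import *
d=snap('scene','scene10')
cv2.imwrite('pics/scene10z.png',cv2.resize(d['img'][180:250,200:290,::-1],(771,600),interpolation=cv2.INTER_CUBIC))
E
```

```text
t 21.15 board [ 34.4  96.3 119.8] xdir [ 0.001  1.    -0.001] zdir [-0.001 -0.001 -1.   ] F [ 0.8 -0.4  0.5] w 32.1 j [ 0.44  0.38 -0.31  0.   -0.88 -2.16]
```

View pics/scene10z.png

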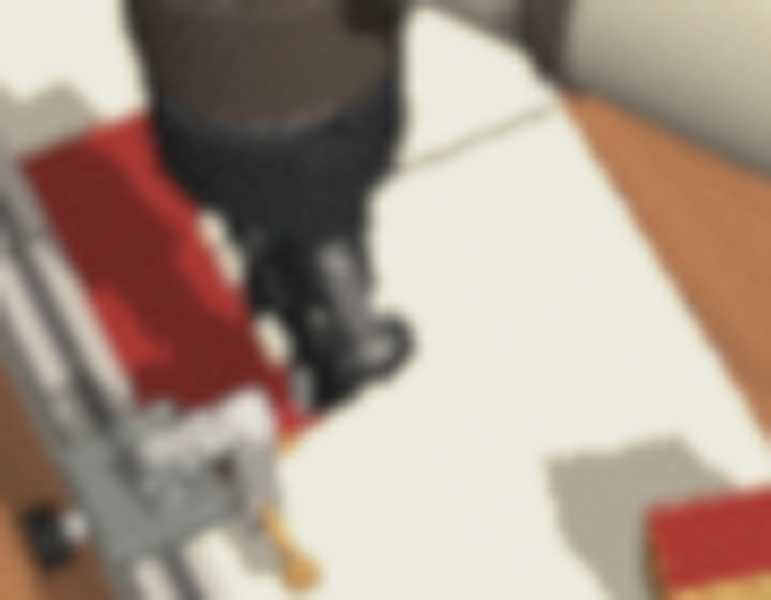

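Fingers straddle the tab (about (310,400)). Descending with force checks.

```bash
for i in 1 2; do python3 -m jog '[{"hand":32,"dx":0.3,"dy":0,"dz":5,"rx":0,"ry":0,"rz":0},{"hand":32,"dx":0,"dy":0,"dz":5,"rx":0,"ry":0,"rz":0}]' >/dev/null; python3 st.py|cut -c1-100; done;  for i in 1 2; do python3 -m jog '[{"hand":32,"dx":0,"dy":0,"dz":5,"rx":0,"ry":0,"rz":0},{"hand":32,"dx":0,"dy":0,"dz":5,"rx":0,"ry":0,"rz":0},{"hand":32,"dx":0,"dy":0,"dz":0,"rx":0,"ry":0,"rz":0}]' >/dev/null; python3 st.py|cut -c1-100; done
```

```text
t 21.37 board [ 35.7  97.9 110.8] xdir [0.    1.    0.002] zdir [ 0.003  0.002 -1.   ] F [ 0.4 -0.5 
t 21.53 board [35.1 98.  99.5] xdir [0. 1. 0.] zdir [ 0.  0. -1.] F [ 0.5 -0.5 -0.2] w 31.9 j [ 0.44
t 21.78 board [34.3 97.6 88.3] xdir [ 0.     1.    -0.001] zdir [-0.002 -0.001 -1.   ] F [ 0.8 -0.3 
t 22.03 board [34.4 97.7 78.6] xdir [ 0.     1.    -0.001] zdir [-0.002 -0.001 -1.   ] F [-0.4 -0.3
```

Close stepwise.

```bash
python3 -m jog '[{"hand":22,"dx":0,"dy":0,"dz":0,"rx":0,"ry":0,"rz":0},{"hand":20,"dx":0,"dy":0,"dz":0,"rx":0,"ry":0,"rz":0},{"hand":20,"dx":0,"dy":0,"dz":0,"rx":0,"ry":0,"rz":0}]' >/dev/null; python3 st.py|cut -c1-120;  python3 -m jog '[{"hand":18,"dx":0,"dy":0,"dz":0,"rx":0,"ry":0,"rz":0},{"hand":18,"dx":0,"dy":0,"dz":0,"rx":0,"ry":0,"rz":0}]' >/dev/null; python3 st.py|cut -c1-120;  python3 -m jog '[{"hand":17,"dx":0,"dy":0,"dz":0,"rx":0,"ry":0,"rz":0},{"hand":17,"dx":0,"dy":0,"dz":0,"rx":0,"ry":0,"rz":0}]' >/dev/null; python3 st.py|cut -c1-120
```

```text
t 22.28 board [35.2 98.1 80. ] xdir [0. 1. 0.] zdir [ 0.  0. -1.] F [ 0.6  0.1 -0. ] w 20.2 j [ 0.44  0.43 -0.35  0.   -
t 22.45 board [35.2 98.  80. ] xdir [0. 1. 0.] zdir [ 0.  0. -1.] F [-0.4 -0.1  0.5] w 18.2 j [ 0.44  0.43 -0.35  0.   -
t 22.62 board [35.1 98.  79.9] xdir [0. 1. 0.] zdir [ 0.  0. -1.] F [-0.1 -0.6 -0.1] w 16.9 j [ 0.44  0.43 -0.35 -0.   -
```

```bash
python3 -m jog '[{"hand":16.2,"dx":0,"dy":0,"dz":0,"rx":0,"ry":0,"rz":0},{"hand":16.2,"dx":0,"dy":0,"dz":0,"rx":0,"ry":0,"rz":0}]' >/dev/null; python3 st.py|cut -c1-120
```

```text
t 22.78 board [35.  98.  79.8] xdir [0. 1. 0.] zdir [-0.  0. -1.] F [-0.3 -0.4 -0.2] w 16.4 j [ 0.44  0.43 -0.35 -0.   -
```

```bash
for h in 1; do python3 -m jog '[{"hand":15.5,"dx":0,"dy":0,"dz":0,"rx":0,"ry":0,"rz":0},{"hand":15.5,"dx":0,"dy":0,"dz":0,"rx":0,"ry":0,"rz":0}]' >/dev/null; python3 st.py|cut -c1-120;python3 -m jog '[{"hand":15,"dx":0,"dy":0,"dz":0,"rx":0,"ry":0,"rz":0},{"hand":15,"dx":0,"dy":0,"dz":0,"rx":0,"ry":0,"rz":0}]' >/dev/null; python3 st.py|cut -c1-120; done
```

```text
t 22.95 board [35.  98.  79.8] xdir [ 0.  1. -0.] zdir [ 0. -0. -1.] F [-0.6 -1.1 -0.3] w 15.5 j [ 0.44  0.43 -0.35  0. 
t 23.12 board [35.  97.8 79.7] xdir [ 0.  1. -0.] zdir [-0. -0. -1.] F [ 0.6 -0.6 -0.8] w 14.9 j [ 0.44  0.43 -0.35  0.
```

```bash
python3 -m jog '[{"hand":14.4,"dx":-0.3,"dy":0,"dz":0,"rx":0,"ry":0,"rz":0},{"hand":14.4,"dx":0,"dy":0,"dz":0,"rx":0,"ry":0,"rz":0}]' >/dev/null; python3 st.py|cut -c1-120;python3 -m jog '[{"hand":13.5,"dx":0,"dy":0,"dz":0,"rx":0,"ry":0,"rz":0},{"hand":13.5,"dx":0,"dy":0,"dz":0,"rx":0,"ry":0,"rz":0}]' >/dev/null; python3 st.py|cut -c1-120
```

```text
t 23.28 board [35.  97.5 79.7] xdir [ 0.  1. -0.] zdir [-0. -0. -1.] F [ 1.  -1.3 -0.3] w 14.5 j [ 0.44  0.43 -0.35  0. 
t 23.45 board [35.  97.4 79.8] xdir [ 0.  1. -0.] zdir [-0. -0. -1.] F [ 0.9 -1.6  0.7] w 13.9 j [ 0.44  0.43 -0.35  0.
```

Gripped at 13.9 mm with only 1.6 N side force. Swing along the 50 mm arc.

```bash
python3 -m jog '[{"hand":12.5,"dx":-0.2,"dy":0.2,"dz":-5,"rx":0,"ry":0,"rz":0},{"hand":12.5,"dx":0,"dy":0.8,"dz":-4.9,"rx":0,"ry":0,"rz":0},{"hand":12.5,"dx":0,"dy":1.2,"dz":-4.8,"rx":0,"ry":0,"rz":0}]' >/dev/null; python3 st.py|cut -c1-120; python3 -m jog '[{"hand":12.5,"dx":0,"dy":1.7,"dz":-4.7,"rx":0,"ry":0,"rz":0},{"hand":12.5,"dx":0,"dy":2.2,"dz":-4.5,"rx":0,"ry":0,"rz":0},{"hand":12.5,"dx":0,"dy":2.6,"dz":-4.3,"rx":0,"ry":0,"rz":0}]' >/dev/null; python3 st.py|cut -c1-120
```

```text
t 23.7 board [36.2 97.3 93.1] xdir [ 0.001  1.    -0.001] zdir [-0.003 -0.001 -1.   ] F [  3.7   1.2 -11.9] w 13.0 j [ 0
t 23.95 board [ 41.9  97.2 107.2] xdir [ 0.001  1.    -0.001] zdir [-0.005 -0.001 -1.   ] F [ -2.4   1.7 -11.1] w 13.0 j
```

```bash
python3 - <<'E'
from st import *
d=snap('scene','scene11')
cv2.imwrite('pics/scene11z.png',cv2.resize(d['img'][180:250,200:290,::-1],(771,600),interpolation=cv2.INTER_CUBIC))
E
python3 ch.py scene11
```

```text
scene11 cheese [57.2  6.3] [ 39.  107.2] 0.98 y 1..99% [-46.2  59.3] x [38.5 75.8]
```

View pics/scene11z.png

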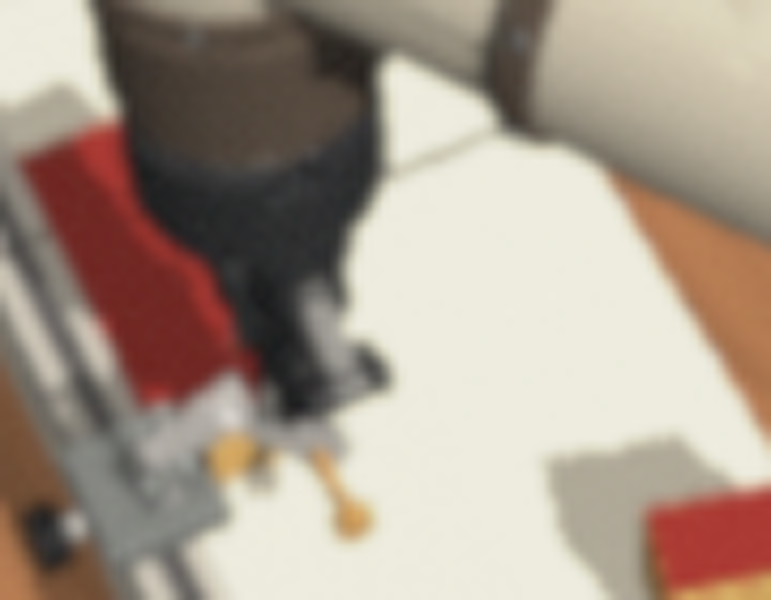

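The stop is swinging up with the grip, and the cheese's right end (20,155) hasn't moved. Continuing.

```bash
python3 -m jog '[{"hand":12.5,"dx":0,"dy":3,"dz":-4,"rx":0,"ry":0,"rz":0},{"hand":12.5,"dx":0,"dy":3.4,"dz":-3.7,"rx":0,"ry":0,"rz":0},{"hand":12.5,"dx":0,"dy":3.8,"dz":-3.3,"rx":0,"ry":0,"rz":0}]' >/dev/null; python3 st.py|cut -c1-120; python3 -m jog '[{"hand":12.5,"dx":0,"dy":4.1,"dz":-2.9,"rx":0,"ry":0,"rz":0},{"hand":12.5,"dx":0,"dy":4.3,"dz":-2.5,"rx":0,"ry":0,"rz":0},{"hand":12.5,"dx":0,"dy":4.6,"dz":-2,"rx":0,"ry":0,"rz":0}]' >/dev/null; python3 st.py|cut -c1-120;python3 -m jog '[{"hand":12.5,"dx":0,"dy":4.7,"dz":-1.6,"rx":0,"ry":0,"rz":0},{"hand":12.5,"dx":0,"dy":4.9,"dz":-1.1,"rx":0,"ry":0,"rz":0},{"hand":12.5,"dx":0,"dy":5,"dz":-0.6,"rx":0,"ry":0,"rz":0}]' >/dev/null; python3 st.py|cut -c1-120
```

```text
t 24.25 board [ 52.   97.2 118.8] xdir [ 0.001  1.    -0.001] zdir [-0.005 -0.001 -1.   ] F [-5.5  3.1 -7.9] w 13.2 j [ 
t 24.5 board [ 64.4  97.2 126.6] xdir [ 0.     1.    -0.001] zdir [-0.006 -0.001 -1.   ] F [-9.4  3.2 -3.7] w 12.9 j [ 0
t 24.75 board [ 79.5  97.2 131. ] xdir [ 0.     1.    -0.001] zdir [-0.004 -0.001 -1.   ] F [-9.8  2.4  0.2] w 12.9 j [
```

```bash
python3 -m jog '[{"hand":12.5,"dx":0.2,"dy":5,"dz":-0.1,"rx":0,"ry":0,"rz":0},{"hand":12.5,"dx":0.2,"dy":5,"dz":0.4,"rx":0,"ry":0,"rz":0},{"hand":12.5,"dx":0,"dy":4.9,"dz":0.9,"rx":0,"ry":0,"rz":0},{"hand":12.5,"dx":0,"dy":2,"dz":0.6,"rx":0,"ry":0,"rz":0},{"hand":12.5,"dx":0,"dy":0,"dz":0,"rx":0,"ry":0,"rz":0}]' >/dev/null; python3 st.py|cut -c1-120
```

```text
t 25.17 board [ 98.7  97.4 130.8] xdir [-0.     1.    -0.001] zdir [ 0.001 -0.001 -1.   ] F [-6.3 -1.2  2.1] w 12.9 j [
```

```bash
python3 -m jog '[{"hand":20,"dx":0,"dy":-0.6,"dz":0,"rx":0,"ry":0,"rz":0},{"hand":30,"dx":0,"dy":0,"dz":0,"rx":0,"ry":0,"rz":0},{"hand":32,"dx":0,"dy":0,"dz":0,"rx":0,"ry":0,"rz":0},{"hand":32,"dx":0,"dy":0,"dz":-8,"rx":0,"ry":0,"rz":0},{"hand":32,"dx":0,"dy":0,"dz":-15,"rx":0,"ry":0,"rz":0}]' >/dev/null; python3 st.py|cut -c1-120; python3 -m jog '[{"hand":32,"dx":0,"dy":0,"dz":-25,"rx":0,"ry":0,"rz":0},{"hand":32,"dx":0,"dy":0,"dz":-30,"rx":0,"ry":0,"rz":0},{"hand":32,"dx":0,"dy":-20,"dz":-20,"rx":0,"ry":0,"rz":0},{"hand":32,"dx":0,"dy":-35,"dz":0,"rx":0,"ry":0,"rz":0},{"hand":32,"dx":0,"dy":-38,"dz":0,"rx":0,"ry":0,"rz":0}]' >/dev/null; python3 -m jog '[{"hand":32,"dx":0,"dy":-38,"dz":0,"rx":0,"ry":0,"rz":0},{"hand":32,"dx":0,"dy":-38,"dz":0,"rx":0,"ry":0,"rz":0},{"hand":32,"dx":0,"dy":-38,"dz":0,"rx":0,"ry":0,"rz":0},{"hand":32,"dx":0,"dy":-38,"dz":0,"rx":0,"ry":0,"rz":0},{"hand":32,"dx":0,"dy":-20,"dz":0,"rx":0,"ry":0,"rz":0}]' >/dev/null; python3 st.py|cut -c1-120; python3 - <<'E'
from st import *
d=snap('scene','scene12')
cv2.imwrite('pics/scene12z.png',cv2.resize(d['img'][180:250,200:290,::-1],(771,600),interpolation=cv2.INTER_CUBIC))
d=snap('top','top12')
cv2.imwrite('pics/top12z.png',cv2.resize(d['img'][110:200,200:320,::-1],(800,600),interpolation=cv2.INTER_CUBIC))
for n in('top4','scene4','top9','scene9','top12','scene12'):
    d=load(n);P=cloud(d);m=(abs(P[...,2]-89)<5)
    Q=np.array([W2B(p) for p in P[m]]);k=(Q[:,0]>60)&(Q[:,0]<115)&(abs(Q[:,1]-98)<40);Q=Q[k];print(n,len(Q),np.percentile(Q,[3,97],axis=0).round(1).tolist())
E
python3 ch.py scene9 scene12 top9 top12
```

```text
t 25.58 board [ 97.5  97.5 150.4] xdir [ 0.     1.    -0.001] zdir [-0.002 -0.001 -1.   ] F [-1.3  0.4 -0.1] w 32.2 j [ 
t 26.42 board [-169.7   97.   226.8] xdir [-0.001  1.     0.002] zdir [ 0.001  0.002 -1.   ] F [-0.6  0.6 -0.2] w 32.2 j
top4 69 [[69.4, 75.2, 85.2], [109.7, 117.3, 93.2]]
scene4 148 [[70.6, 77.6, 85.2], [110.4, 119.0, 92.1]]
top9 75 [[68.8, 75.2, 84.4], [109.5, 117.2, 93.3]]
scene9 150 [[70.8, 77.3, 84.8], [110.7, 118.6, 92.4]]
top12 52 [[68.7, 75.0, 84.5], [108.5, 117.1, 93.6]]
scene12 160 [[70.6, 78.4, 85.1], [110.3, 119.3, 92.8]]
scene9 cheese [55.8 10.1] [ 42.3 116.5] 0.25 y 1..99% [-47.4  66.7] x [35.1 75.8]
scene12 cheese [54.7  0.1] [44.9 96.3] 0.13 y 1..99% [-47.5  47. ] x [34.8 75.8]
top9 cheese [54.3 12.9] [ 52.3 124.4] 0.72 y 1..99% [-48.9  74.6] x [29.7 80. ]
top12 cheese [54.1 13. ] [ 52.7 125.4] 0.72 y 1..99% [-49.   75.1] x [28.2 79.9]
```

View pics/scene12z.png

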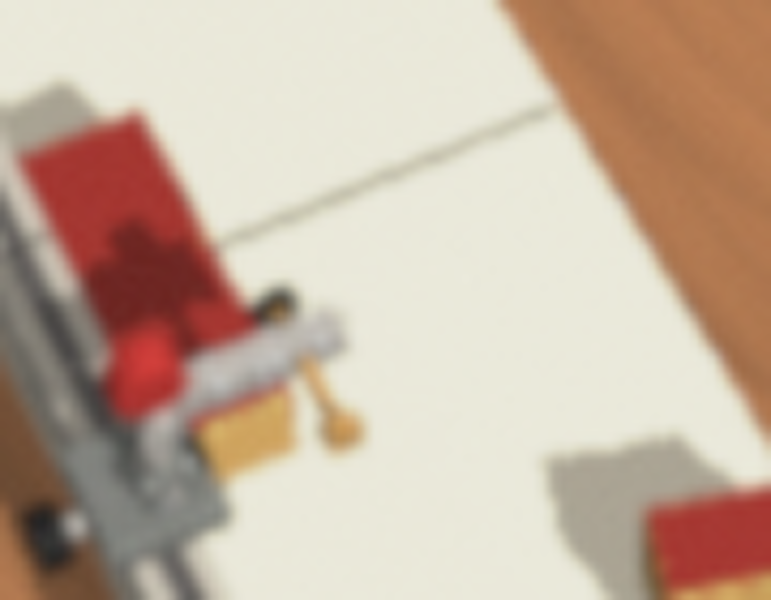

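View pics/top12z.png

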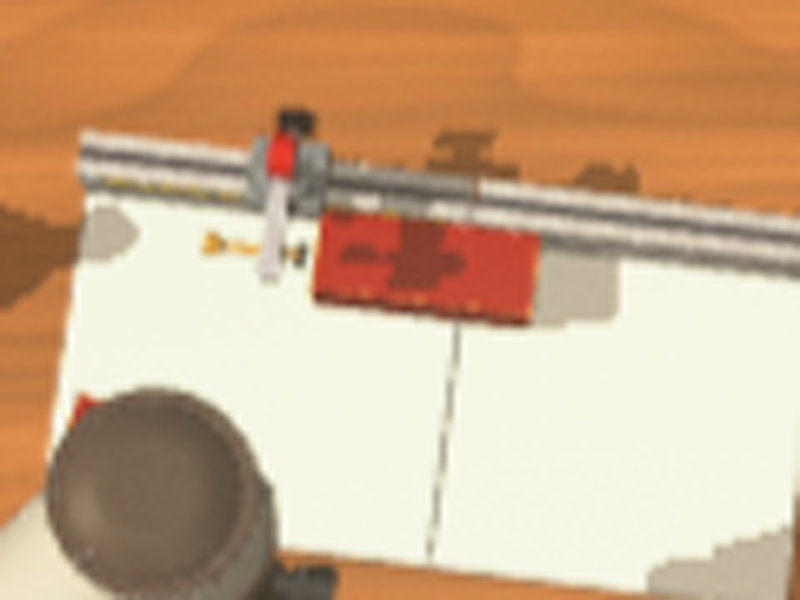

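```bash
python3 - <<'E'
from st import *
for t in('scene0','top0','scene12','top12'):
    d=load(t);P=cloud(d);hsv=cv2.cvtColor(d['img'],cv2.COLOR_RGB2HSV)
    m=((((hsv[...,0]<8)|(hsv[...,0]>172))&(hsv[...,1]>130)&(hsv[...,2]>70))&(P[...,2]>115)&(P[...,2]<185)&(P[...,0]<680)&(P[...,0]>500)&(abs(P[...,1])<150))
    Q=np.array([W2B(p) for p in P[m]]);print(t,len(Q),'tab',np.percentile(Q,[5,50,95],axis=0).round(1).tolist())
    m2=(hsv[...,1]<60)&(P[...,2]>118)&(P[...,2]<185)
    Q=np.array([W2B(p) for p in P[m2]]);Q=Q[(abs(Q[:,1]-97)<8)&(Q[:,0]>15)&(Q[:,0]<80)]
    p=np.polyfit(Q[:,0],Q[:,2],1);print('  leg slope dz/da',p[0].round(3),'theta',(np.pi/2-np.arctan(p[0])).round(2),len(Q))
E
```

```text
scene0 55 tab [[91.6, 94.0, 139.2], [100.3, 102.3, 154.3], [108.7, 104.7, 158.8]]
  leg slope dz/da -0.245 theta 1.81 119
top0 23 tab [[88.5, 90.1, 151.5], [96.6, 96.9, 157.1], [106.2, 102.1, 161.0]]
  leg slope dz/da -0.231 theta 1.8 44
scene12 65 tab [[75.4, 91.5, 143.2], [86.1, 101.0, 155.4], [94.9, 104.3, 161.8]]
  leg slope dz/da 0.001 theta 1.57 121
top12 24 tab [[74.1, 91.7, 151.2], [81.7, 96.5, 159.2], [95.6, 102.7, 163.3]]
  leg slope dz/da 0.035 theta 1.54 53
```

Carriage and cheese haven't moved (within 1 mm), but the stop stands at only about 1.56 because the tab slid in the grip. I'll nudge the tab a little further back with closed fingers, well clear of the cheese.

```bash
python3 -m jog '[{"hand":0,"dx":0,"dy":20,"dz":0,"rx":0,"ry":0,"rz":0},{"hand":0,"dx":0,"dy":38,"dz":0,"rx":0,"ry":0,"rz":0},{"hand":0,"dx":0,"dy":38,"dz":0,"rx":0,"ry":0,"rz":0},{"hand":0,"dx":0,"dy":38,"dz":0,"rx":0,"ry":0,"rz":0},{"hand":0,"dx":0,"dy":38,"dz":0,"rx":0,"ry":0,"rz":0}]' >/dev/null; python3 -m jog '[{"hand":0,"dx":0,"dy":28,"dz":10,"rx":0,"ry":0,"rz":0},{"hand":0,"dx":0,"dy":8,"dz":18,"rx":0,"ry":0,"rz":0},{"hand":0,"dx":0,"dy":0,"dz":18,"rx":0,"ry":0,"rz":0},{"hand":0,"dx":0,"dy":0,"dz":8,"rx":0,"ry":0,"rz":0},{"hand":0,"dx":0,"dy":0,"dz":0,"rx":0,"ry":0,"rz":0}]' >/dev/null; python3 -m jog '[{"hand":0,"dx":0,"dy":0,"dz":0,"rx":0,"ry":0,"rz":0},{"hand":0,"dx":0,"dy":0,"dz":0,"rx":0,"ry":0,"rz":0}]' >/dev/null; python3 st.py
```

```text
t 27.52 board [ 41.6  98.2 173.5] xdir [-0.001  1.     0.001] zdir [ 0.003  0.001 -1.   ] F [-1.  -0.4  0. ] w -0.4 j [ 0.44  0.33 -0.23  0.   -1.01 -2.15]
```

```bash
python3 -m jog '[{"hand":0,"dx":-0.8,"dy":0,"dz":7,"rx":0,"ry":0,"rz":0},{"hand":0,"dx":0,"dy":0,"dz":7,"rx":0,"ry":0,"rz":0},{"hand":0,"dx":0,"dy":0,"dz":6,"rx":0,"ry":0,"rz":0},{"hand":0,"dx":0,"dy":0,"dz":3,"rx":0,"ry":0,"rz":0},{"hand":0,"dx":0,"dy":0,"dz":0,"rx":0,"ry":0,"rz":0}]' >/dev/null; python3 st.py|cut -c1-120; python3 -m jog '[{"hand":0,"dx":0,"dy":4,"dz":0,"rx":0,"ry":0,"rz":0},{"hand":0,"dx":0,"dy":4,"dz":0,"rx":0,"ry":0,"rz":0},{"hand":0,"dx":0,"dy":4,"dz":0,"rx":0,"ry":0,"rz":0},{"hand":0,"dx":0,"dy":4,"dz":0,"rx":0,"ry":0,"rz":0}]' >/dev/null; python3 st.py|cut -c1-120
```

```text
t 27.93 board [ 40.2  96.8 147.8] xdir [ 0.     1.    -0.001] zdir [-0.002 -0.001 -1.   ] F [-0.7 -0.4 -0.4] w 0.2 j [ 0
t 28.27 board [ 57.6  97.2 149.1] xdir [0. 1. 0.] zdir [ 0.001  0.    -1.   ] F [ 0.2  0.2 -0.7] w -0.1 j [ 0.42  0.38 -
```

```bash
python3 -m jog '[{"hand":0,"dx":0,"dy":4,"dz":0,"rx":0,"ry":0,"rz":0},{"hand":0,"dx":0,"dy":3,"dz":0,"rx":0,"ry":0,"rz":0},{"hand":0,"dx":0,"dy":3,"dz":0,"rx":0,"ry":0,"rz":0}]' >/dev/null; python3 st.py|cut -c1-120; python3 -m jog '[{"hand":0,"dx":0,"dy":3,"dz":0,"rx":0,"ry":0,"rz":0},{"hand":0,"dx":0,"dy":3,"dz":-1,"rx":0,"ry":0,"rz":0},{"hand":0,"dx":0,"dy":2,"dz":0,"rx":0,"ry":0,"rz":0}]' >/dev/null; python3 st.py|cut -c1-120
```

```text
t 28.52 board [ 66.7  96.9 148.8] xdir [ 0.  1. -0.] zdir [-0.001 -0.    -1.   ] F [-3.9  1.2  2.3] w 0.1 j [ 0.41  0.4 
t 28.77 board [ 74.3  96.8 149.4] xdir [ 0.     1.    -0.001] zdir [-0.002 -0.001 -1.   ] F [-2.8 -0.1  0.2] w 0.0 j [ 0
```

Pushed with about 3 N. Now retreat and do the final check.

```bash
python3 -m jog '[{"hand":0,"dx":0,"dy":-3,"dz":-4,"rx":0,"ry":0,"rz":0},{"hand":0,"dx":0,"dy":-3,"dz":-15,"rx":0,"ry":0,"rz":0},{"hand":0,"dx":0,"dy":0,"dz":-30,"rx":0,"ry":0,"rz":0},{"hand":0,"dx":0,"dy":-20,"dz":-30,"rx":0,"ry":0,"rz":0},{"hand":0,"dx":-10,"dy":-35,"dz":0,"rx":0,"ry":0,"rz":0}]' >/dev/null; python3 -m jog '[{"hand":0,"dx":-15,"dy":-36,"dz":0,"rx":0,"ry":0,"rz":0},{"hand":0,"dx":-15,"dy":-36,"dz":0,"rx":0,"ry":0,"rz":0},{"hand":0,"dx":-15,"dy":-36,"dz":0,"rx":0,"ry":0,"rz":0},{"hand":0,"dx":-15,"dy":-36,"dz":0,"rx":0,"ry":0,"rz":0},{"hand":0,"dx":-15,"dy":-20,"dz":0,"rx":0,"ry":0,"rz":0}]' >/dev/null; python3 -m jog '[{"hand":0,"dx":0,"dy":0,"dz":0,"rx":0,"ry":0,"rz":0},{"hand":0,"dx":0,"dy":0,"dz":0,"rx":0,"ry":0,"rz":0},{"hand":0,"dx":0,"dy":0,"dz":0,"rx":0,"ry":0,"rz":0}]' >/dev/null; python3 st.py|cut -c1-120; python3 - <<'E'
from st import *
for n in('scene','top'):
    d=snap(n,n+'13');P=cloud(d);hsv=cv2.cvtColor(d['img'],cv2.COLOR_RGB2HSV)
    m=(abs(P[...,2]-89)<5)
    Q=np.array([W2B(p) for p in P[m]]);k=(Q[:,0]>60)&(Q[:,0]<115)&(abs(Q[:,1]-98)<40);Q=Q[k];print(n,'carriage',np.percentile(Q,[3,97],axis=0).round(1).tolist())
    m2=(hsv[...,1]<60)&(P[...,2]>118)&(P[...,2]<185)
    Q=np.array([W2B(p) for p in P[m2]]);Q=Q[(abs(Q[:,1]-97)<8)&(Q[:,0]>15)&(Q[:,0]<80)]
    p=np.polyfit(Q[:,0],Q[:,2],1);print('  theta',(np.pi/2-np.arctan(p[0])).round(2))
    cv2.imwrite(f'pics/{n}13z.png',cv2.resize(d['img'][:,:,::-1],(800,600),interpolation=cv2.INTER_CUBIC))
E
python3 ch.py scene9 scene13 top9 top13
```

```text
t 29.85 board [-149.1   12.7  229.8] xdir [-0.     1.     0.002] zdir [ 0.003  0.002 -1.   ] F [ 1.1  0.3 -0.5] w -0.1 j
scene carriage [[70.3, 77.0, 84.8], [110.4, 118.4, 92.9]]
  theta 1.73
top carriage [[69.2, 75.0, 84.9], [109.1, 117.5, 93.2]]
  theta 1.72
scene9 cheese [55.8 10.1] [ 42.3 116.5] 0.25 y 1..99% [-47.4  66.7] x [35.1 75.8]
scene13 cheese [63.8 12.5] [ 59.6 121.1] 0.13 y 1..99% [-47.5  72.6] x [35.2 75.8]
top9 cheese [54.3 12.9] [ 52.3 124.4] 0.72 y 1..99% [-48.9  74.6] x [29.7 80. ]
top13 cheese [53.3 13. ] [ 54.4 125.4] 0.72 y 1..99% [-49.   75.1] x [29.2 79.9]
```

View pics/scene13z.png

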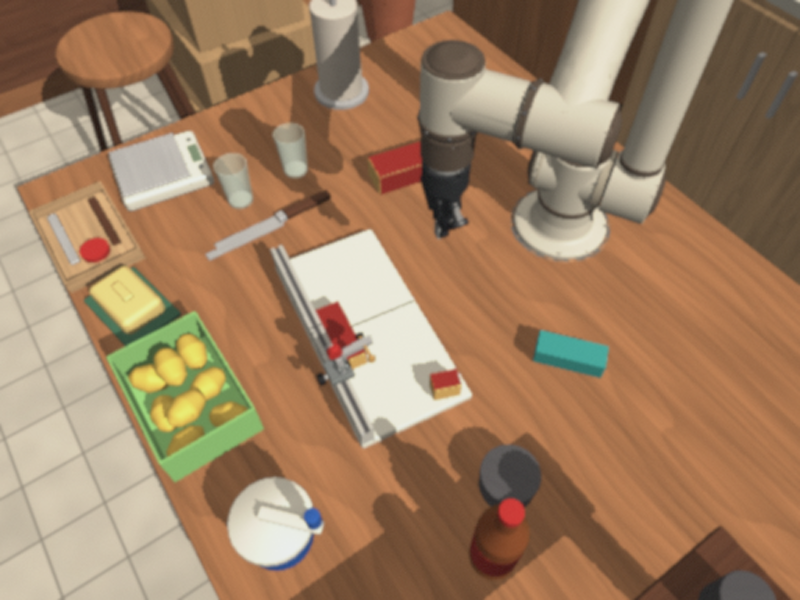

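Stop at about 1.72, with the cheese and carriage where they were gauged and everything else untouched. The arm is clear, so I'm handing in.

```bash
python3 -c "
from bench import arm
arm.job_done(); print(arm.read_state()['clock'])"
```

```text
the job is handed in; nothing more can be done
the job is handed in; nothing more can be done
```

The cheese is gauged and ready for its cut, and I handed the job in at about 30 s of the 69 s allowed.

**What I did**
- **Stop down:** I pushed the tab down until it met its hard limit.
- **Cheese to fence:** I squared the cheese up and pushed it flush against the fence with the open fingers.
- **Cheese to pad:** I slid it along the fence by its end until it met the pad. The motion stalled as the force rose to about 5–7 N, so I backed off.
- **Stop up:** I pinched the tab and swung it up. The tab slid in the grip and left the stop at about 1.56 rad, so I nudged it further back with about 3 N.

**Last checks**
- **Stop angle:** 1.72–1.73 rad in the two views, up and clear.
- **Carriage:** within about 1 mm of its position before the push, which is as fine as the images measure.
- **Cheese:** its ends are within about 0.5 mm of where it was gauged, and it still lies flush. Its angle to the fence reads 0.1° in one view and 0.7° in the other, about the accuracy of my board fit.
- **Cheese centre:** in the last scene view the red tab blended into the cheese outline, so that centre reading is unusable. I relied on the cheese's end positions and the top view instead.
- **Everything else:** it looked undisturbed in the final scene view, and the arm was clear of everything.

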